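# Close the veneer press crosswise with its T-key

## Robot

A 6-joint arm with a two-finger parallel gripper is mounted at the origin on the work surface; the furniture and walls round the work are solid. World frame = base frame: x ahead of the robot, y to its left, z up, the work surface at z = 0. Lengths are in m, angles in rad, forces in N, time in s.
With the tool pointing down it reaches from about 0.3 to 0.875 m from the base axis. Payload 6.4 kg.
Tool frame: the origin (TCP) lies midway between the tips of the shut fingers; the grasp point (between the pads) lies 19 mm behind it (grasp_offset is the distance from the TCP to the grasp point, in m); z points along the fingers, y is the line along which they close (so a half turn about z gives the same grasp; the last joint's range is limited). The gripper opens to 85 mm and grips with 20 to 120 N. Pads are 22 mm wide; open, the fingers measure 114 mm over their backs; the gripper's body (76 mm by 85 mm) begins 54 mm behind the grasp point. The pads swing forward as they close: fully open they stand 13 mm farther back than shut.
Start: joints at [1.078, 0.181, 1.607, -0, 1.354, -0.206], TCP at [0.163, 0.552, 0.231] pointing down, gripper open.
Joint ranges: [-2.99, 2.99], [-0.89, 2.07], [0.3, 2.58], [-1.14, 4.28], [0, 2.63], [-3.12, 3.12]. Speed limits (rad/s): [2.57, 2.57, 3.01, 3.14, 3.14, 3.14].

## Interface

Orientations are given as a unit quaternion [w, x, y, z].
In Python, from bench import * gives the robot as it stands. The module is installed in compiled form; this text tells all that it offers.
- The arm moves only by the tool servo_tool, never from a script. Its argument "commands" is text: rows parted by semicolons, each of 7 numbers parted by spaces: the turn, a rotation vector about the tool's x, y, z in rad, then the shift along the tool's x, y, z in mm, then the opening, from 0 (shut) to 1 (fully open). In form: wx wy wz dx dy dz claw; .... A call has 1 to 5 rows; each row shifts and turns the commanded pose from where the row before left it, along the tool's axes as they then stand; what a row does not reach is not made up. A row lasts 1/8 s, in which the tool goes at most 62.5 mm and 10.7 degrees, less where a joint would pass 70% of its speed; a pose out of reach is approached as far as the arm can. A call with a gripper value outside its range is refused whole. The fingers move at their own pace and stop on an object; the grip force is fixed at half the most. Time passes only in rows, so rows that do not move let the fingers close. It gives the time, the measured TCP pose, the force, the opening and the grip force at its end, in the units of the state.
- get_obs(): the state, without advancing time (a new reading comes with each control period).
- camera(name): name is "scene" or "top"; returns the picture (384x512x3 uint8, blue, green, red); there is no depth.
- calibration(name): a dict with "fx", "fy", "cx", "cy" (pixels), "R" (3x3) and "t" (3): a world point X has camera coordinates R X + t. Camera axes: x right, y down, z forward; pixel columns grow to the right and rows downward; lengths in m; the calibration is good to about 2 mm. A picture is of the moment at which its call begins. calibration takes no time and is no camera call.
- hand_in(): hands the job in; it is judged then, once.
The state is a dict: "time_s": time; "q": joint angles; "dq": joint speeds; "joint_efforts": joint torques, N m; "eef_pos": TCP position; "eef_rot": TCP orientation; "wrist_force": force on the tool from outside, world axes, zero at the start; "torque": the same for the moment, N m; "opening": opening from 0.0 (shut) to 1.0 (fully open); "grasp_force": force on a finger pad.
Only numpy, scipy, OpenCV 4.12 (cv2) and the standard library are available. Lean on these libraries where they do the work, as an engineer would, in place of code of your own. Each camera call takes 0.05 s, during which the arm holds its last target. There are 200 camera calls.

## Task

A veneered panel is glued up in the small press and its four square-headed screws are only finger tight. Take the T-handled key from its stand and tighten the screws clockwise in two passes, always going crosswise from one screw to the one diagonally opposite before doing the other pair: first turn each about half way (an eighth of a turn), then all of them fully home, about a quarter turn in all, so that the caul comes down level and the panel does not creep. Use only the key on the screws, stand it back upright in the large hole of its stand, and leave the other things on the bench alone.

Things in the scene. Friction and masses are not known exactly. Their poses are not given: they have to be found in the camera images.
- press: the veneer press, fixed to the bench: two plywood cauls about 156 x 150 mm with a glued-up panel between them; the upper one, with two steel straps on it, hangs on four springs 2 mm over the panel and is drawn down by the screws; origin at the centre of its underside, z up. Top of straps 92 mm above the bench
- screw_a: square steel head, 20 x 20 mm, 16 mm tall, of the clamping screw at the +x +y corner of the press (press axes). Origin: centre of the head, 102 mm above the bench; z up, x and y square to its flats and turning with it. Below it a 33 mm round washer, 3 mm thick. Heads a, b, c, d stand round a 104 mm square: a and c are opposite, b and d too. Takes about 0.25 N m, sinks 2 mm on the way home
- turn_a (a joint): how far screw a has been tightened, rad: near 0 is finger tight (starts between 0 and 0.25), grows as the head turns clockwise seen from above, 0.785 is half way, 1.571 fully home against a hard stop
- screw_b: square steel head, 20 x 20 mm, 16 mm tall, of the clamping screw at the +x -y corner of the press (press axes). Origin: centre of the head, 102 mm above the bench; z up, x and y square to its flats and turning with it. Below it a 33 mm round washer, 3 mm thick. Heads a, b, c, d stand round a 104 mm square: a and c are opposite, b and d too. Takes about 0.25 N m, sinks 2 mm on the way home
- turn_b (a joint): how far screw b has been tightened, rad: near 0 is finger tight (starts between 0 and 0.25), grows as the head turns clockwise seen from above, 0.785 is half way, 1.571 fully home against a hard stop
- screw_c: square steel head, 20 x 20 mm, 16 mm tall, of the clamping screw at the -x -y corner of the press (press axes). Origin: centre of the head, 102 mm above the bench; z up, x and y square to its flats and turning with it. Below it a 33 mm round washer, 3 mm thick. Heads a, b, c, d stand round a 104 mm square: a and c are opposite, b and d too. Takes about 0.25 N m, sinks 2 mm on the way home
- turn_c (a joint): how far screw c has been tightened, rad: near 0 is finger tight (starts between 0 and 0.25), grows as the head turns clockwise seen from above, 0.785 is half way, 1.571 fully home against a hard stop
- screw_d: square steel head, 20 x 20 mm, 16 mm tall, of the clamping screw at the -x +y corner of the press (press axes). Origin: centre of the head, 102 mm above the bench; z up, x and y square to its flats and turning with it. Below it a 33 mm round washer, 3 mm thick. Heads a, b, c, d stand round a 104 mm square: a and c are opposite, b and d too. Takes about 0.25 N m, sinks 2 mm on the way home
- turn_d (a joint): how far screw d has been tightened, rad: near 0 is finger tight (starts between 0 and 0.25), grows as the head turns clockwise seen from above, 0.785 is half way, 1.571 fully home against a hard stop
- key_handle (a point): centre of the wooden cross grip of the T-handled key: grip 90 mm long (along this point's x), 18 mm wide (y), 24 mm tall (z, up along the key). A 14 mm shaft leads down from it to the socket. The key is 127 mm tall, about 0.3 kg, and at first stands upright and loose in the large hole of its stand, at any yaw; it can rock a little in a grip
- key: the same key; origin at the centre of the socket's mouth, 115 mm below the centre of the grip, axes as the grip. Socket: square tube 32 mm outside (36 at the lip), bore 22.5 mm square along x and y, 25 mm deep, its lowest 4.5 mm flared to 31. On a head: 1.2 mm room a side, 0.13 rad play each way; it is properly on with the mouth 6 to 8 mm below the head's centre
- stand_hole (a point): centre of the floor of the large round hole (53 mm across, 26 mm deep) in the key's stand, a fixed wooden block 84 x 124 x 38 mm with three small empty holes beside it; floor of the hole 12 mm above the bench; z up
- glue_brush: flat glue brush, 203 mm long, lying on the bench, loose; origin at the centre of its underside
- wax_tin: round tin, 86 mm across and 30 mm high, loose; origin at the centre of its underside
- offcut: small wooden offcut, 48 x 75 x 30 mm, loose; origin at the centre of its underside
- mug: mug, 78 mm across, 92 mm high, loose; origin at the centre of its underside
Mind the look-alikes: they are no part of the job. There is more than one size of the press; the job needs the smaller.

How it is judged:
On the way, in this order (a step that is already met when the one before it is completed fails the run):
1. first pass, first pair: two diagonally opposite screws are turned about half way (over 0.55 rad) while the other two are still finger tight (under 0.4) (((value of joint each of turn_a, turn_c above 0.55 rad and value of joint each of turn_b, turn_d below 0.4 rad) or (value of joint each of turn_b, turn_d above 0.55 rad and value of joint each of turn_a, turn_c below 0.4 rad))), for 0.1 s.
2. first pass done: all four screws are about half way (over 0.55 rad) (value of joint each of turn_a, turn_b, turn_c, turn_d above 0.55 rad), for 0.1 s.
3. second pass, first pair: two diagonally opposite screws are fully home (over 1.4 rad) while the other two are still about half way (under 1.15) (((value of joint each of turn_a, turn_c above 1.4 rad and value of joint each of turn_b, turn_d below 1.15 rad) or (value of joint each of turn_b, turn_d above 1.4 rad and value of joint each of turn_a, turn_c below 1.15 rad))), for 0.1 s.
4. all four screws are fully home (over 1.4 rad) (value of joint each of turn_a, turn_b, turn_c, turn_d above 1.4 rad), for 0.1 s.
At the end, for the whole second after the job is handed in: all four screws fully home (within 0.17 rad of the stop) and the key standing upright (within 0.12 rad) and still in the large hole of its stand, on its floor (within 6 mm) (all of step 4 and horizontal distance between key and stand_hole below 0.014 m and z of key in the frame of stand_hole below 0.006 m and angle between key_handle's own z axis and vertical below 0.12 rad and linear speed of key below 0.02 m/s); the robot touches nothing.
It fails at once if a screw is taken well past half way (over 1.15 rad) while another has not yet had its first turn (under 0.5) ((value of joint turn_a above 1.15 rad and value of joint turn_b below 0.5 rad) or (value of joint turn_a above 1.15 rad and value of joint turn_c below 0.5 rad) or (value of joint turn_a above 1.15 rad and value of joint turn_d below 0.5 rad) or (value of joint turn_b above 1.15 rad and value of joint turn_a below 0.5 rad) or (value of joint turn_b above 1.15 rad and value of joint turn_c below 0.5 rad) or (value of joint turn_b above 1.15 rad and value of joint turn_d below 0.5 rad) or (value of joint turn_c above 1.15 rad and value of joint turn_a below 0.5 rad) or (value of joint turn_c above 1.15 rad and value of joint turn_b below 0.5 rad) or (value of joint turn_c above 1.15 rad and value of joint turn_d below 0.5 rad) or (value of joint turn_d above 1.15 rad and value of joint turn_a below 0.5 rad) or (value of joint turn_d above 1.15 rad and value of joint turn_b below 0.5 rad) or (value of joint turn_d above 1.15 rad and value of joint turn_c below 0.5 rad)).
It fails at once if the fingers push on a screw (the key must be used) (contact force between the fingers and screw_a above 1 N or contact force between the fingers and screw_b above 1 N or contact force between the fingers and screw_c above 1 N or contact force between the fingers and screw_d above 1 N).
It fails at once if another thing on the bench is moved by more than 25 mm (distance of any of glue_brush, wax_tin, offcut, mug from where it was at the start of the episode above 0.025 m).
It also fails if it takes over 72 s, if anything falls off the work surface, if the arm or the gripper's body presses on something with over 40 N, if the wrist force passes 120 N, or if a joint passes its speed limit or range.

## Working session

There is one attempt and no reset: what is moved stays moved. The work goes in short steps, Python scripts to look and compute and a tool call to move; the robot and the scene stay as the last step left them, time stands still between calls to the robot, and variables do not carry over. Pictures are saved under pics/ and viewed, at most 10 in all, crops included, and the job is handed in when it is done.

Besides the shell and the picture viewer there is one more tool, called after ">>>" by a JSON object that holds its "api" and its "payload", one argument or row to a line. servo_tool: Moves the arm, as the interface text tells. Its arguments: {"type":"object","properties":{"commands":{"type":"string"}},"required":["commands"]}

```bash
mkdir -p pics
cat > h.py <<'E'
from bench import *
import numpy as np, cv2
from scipy.spatial.transform import Rotation as Ro
def ray(c,u,v,z):
    k=calibration(c);R=np.array(k["R"]);t=np.array(k["t"])
    d=R.T@np.array([(u-k["cx"])/k["fx"],(v-k["cy"])/k["fy"],1]);o=-R.T@t
    return (o+d*(z-o[2])/d[2]).round(4)
def px(c,X):
    k=calibration(c);p=np.array(k["R"])@np.array(X)+np.array(k["t"])
    return (k["fx"]*p[0]/p[2]+k["cx"],k["fy"]*p[1]/p[2]+k["cy"])
def tool():
    o=get_obs();w,x,y,z=o["eef_rot"];return np.array(o["eef_pos"]),Ro.from_quat([x,y,z,w])
E
python3 - <<'E'
from h import *
for n in("top","scene"):
    cv2.imwrite(f"pics/{n}0.png",cv2.resize(camera(n),(800,600),interpolation=cv2.INTER_CUBIC))
    k=calibration(n);print(n,k["fx"],(-np.array(k["R"]).T@np.array(k["t"])).round(3),np.array(k["R"]).round(2).tolist())
print(get_obs())
E
```

```text
top 445.5664336019374 [ 0.206 -0.297  1.505] [[-0.01, -1.0, -0.01], [-0.99, 0.01, -0.16], [0.16, 0.01, -0.99]]
scene 433.85098250998504 [-0.083 -1.326  1.137] [[0.89, -0.45, 0.0], [-0.29, -0.59, -0.75], [0.34, 0.67, -0.66]]
{'time_s': 0.1, 'q': array([ 1.07769681e+00,  1.81459433e-01,  1.60791486e+00, -8.29919168e-06,
        1.35381502e+00, -2.06339179e-01]), 'dq': array([-0.00118139, -0.00139861, -0.00291507,  0.0005524 , -0.00036624,
        0.00030852]), 'joint_efforts': array([ 1.18243333e-04, -4.45873904e+01, -3.52239668e+01, -3.42954709e-04,
        4.00878271e-03, -2.41659620e-05]), 'eef_pos': array([0.1624001 , 0.55106397, 0.23047505]), 'eef_rot': array([-2.69728747e-04,  1.42888477e-01,  9.89738473e-01, -7.51394297e-04]), 'wrist_force': array([ 0.24197357, -0.99464851, -0.25995245]), 'torque': array([ 0.01731447, -0.02829362, -0.05093886]), 'grasp_force': 0.0, 'opening': 1.0026572946232808}
```

View pics/top0.png

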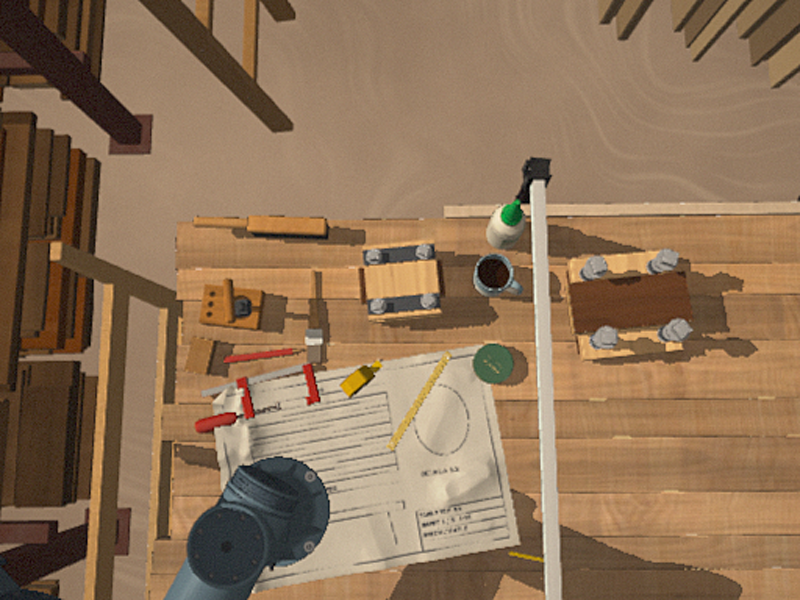

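View pics/scene0.png

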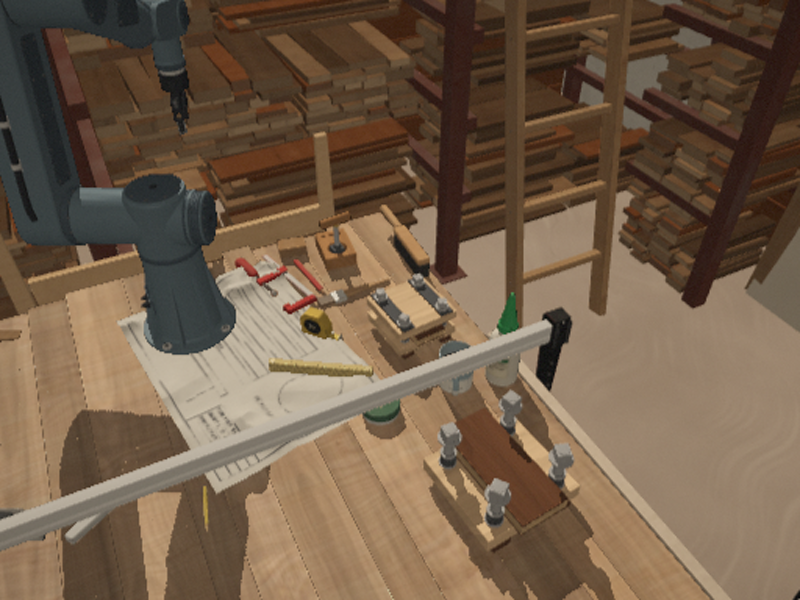

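The small press is at about (400,283) and the look-alike large press at (630,305). The T-key is in its stand at (232,298). The other things nearby are the brush, offcut, tin and mug. I choose the press at (400,283) and check it in a close crop.

Run:
```python
from h import *
im=camera("top")
a=cv2.resize(im[160:220,122:182],(400,400),interpolation=cv2.INTER_CUBIC)
b=cv2.resize(im[150:210,226:286],(400,400),interpolation=cv2.INTER_CUBIC)
s=camera("scene")
c=cv2.resize(s[125:175,190:250],(400,333),interpolation=cv2.INTER_CUBIC)[:200]
cv2.imwrite("pics/crop1.png",np.hstack([a,b]))
```

```text
(no output)
```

View pics/crop1.png

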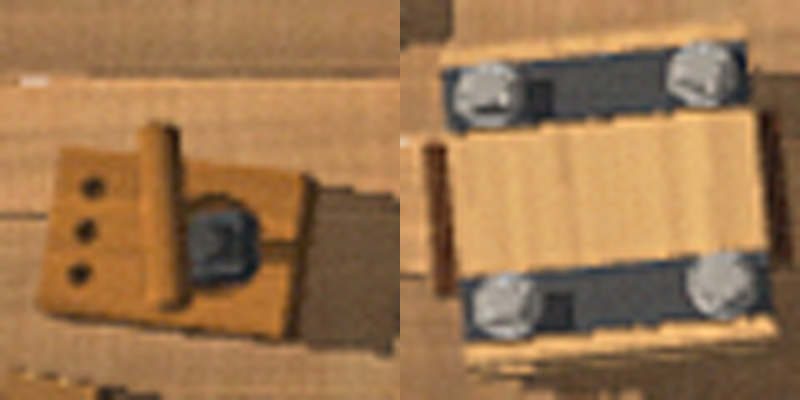

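Run:
```python
from h import *
f=lambda u,v,x0,y0,z:ray("top",u/6.667+x0-.4,v/6.667+y0-.4,z)
h=f(162,217,122,160,.136);e1=f(150+9,125,122,160,.136);e2=f(168,305,122,160,.136)
print("grip",h,e1,e2,"yaw",np.arctan2(*(e1-e2)[[1,0]]),np.linalg.norm(e1-e2))
c=[f(308,180,122,160,.038),f(290,338,122,160,.038),f(60,147,122,160,.038),f(40,312,122,160,.038)];print("stand",*c,np.mean(c,0))
H=np.array([f(u-400,v,226,150,.096) for u,v in((490,93),(703,75),(505,303),(723,283))]);print(H,H.mean(0))
print([np.linalg.norm(H[i]-H[j]) for i,j in((0,1),(2,3),(0,2),(1,3))])
v=(H[0]+H[1]-H[2]-H[3]);w=H[0]+H[2]-H[1]-H[3];print(np.arctan2(v[1],v[0]),np.arctan2(-w[0],w[1]))
p,R=tool();print(p,R.as_matrix().round(3))
s=camera("scene");
sc=[px("scene",[*x[:2],.1]) for x in H];print(sc)
im=camera("top")
a=cv2.resize(s[172:222,232:292],(600,500),interpolation=cv2.INTER_CUBIC)
cv2.imwrite("pics/crop2.png",a)
```

```text
grip [0.4228 0.0811 0.136 ] [0.4666 0.0839 0.136 ] [0.3814 0.0769 0.136 ] yaw 0.0819755048081692 0.08548707504646536
stand [0.4563 0.0354 0.038 ] [0.3767 0.0424 0.038 ] [0.4746 0.1607 0.038 ] [0.3911 0.1675 0.038 ] [0.424675 0.1015   0.038   ]
[[ 0.5194 -0.207   0.096 ]
 [ 0.5271 -0.3104  0.096 ]
 [ 0.4163 -0.2141  0.096 ]
 [ 0.4248 -0.3187  0.096 ]] [ 0.4719  -0.26255  0.096  ]
[np.float64(0.10368630574960228), np.float64(0.10494479501147255), np.float64(0.10334418222619014), np.float64(0.10263615347429969)]
0.07483564108299703 0.07772770305135093
[0.16247573 0.55123142 0.23071843] [[-0.959  0.283 -0.001]
 [ 0.283  0.959 -0.001]
 [ 0.    -0.001 -1.   ]]
[(np.float64(266.7443318684652), np.float64(178.0098258346166)), (np.float64(281.82079117720053), np.float64(193.5749667255473)), (np.float64(242.8325761779783), np.float64(186.9798501861144)), (np.float64(257.61199982739333), np.float64(203.47578459808625))]
```

View pics/crop2.png

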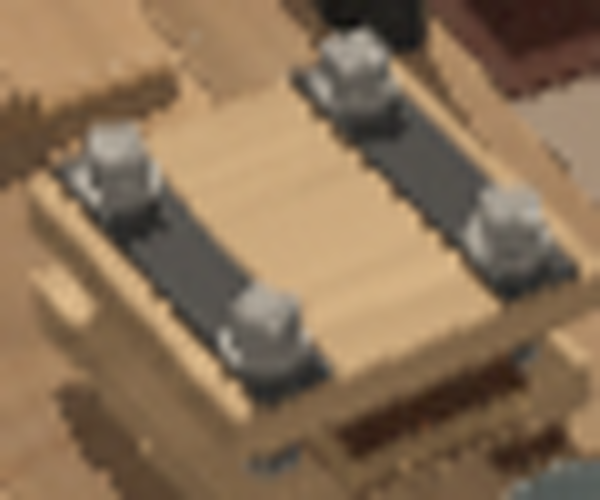

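>>> {"api": "servo_tool", "payload": {
  "commands": "0 0 -0.1835 0 0 0 1;0 0 -0.1835 0 0 0 1;0 0 0 -22.2 -48.9 0 1;0 0 0 -22.2 -48.9 0 1;0 0 0 -22.2 -48.9 0 1"
}}

```text
time_s: 0.92
eef_pos: [0.2412, 0.4093, 0.2312]
eef_rot: [0.0, -0.041, 0.999, -0.0]
wrist_force: [0.8, 0.0, -0.0]
opening: 1.004
grasp_force: 0.0
```

>>> {"api": "servo_tool", "payload": {
  "commands": "0 0 0 -22.2 -48.9 0 1;0 0 0 -22.2 -48.9 0 1;0 0 0 -22.2 -48.9 0 1;0 0 0 -22.2 -48.9 0 1;0 0 0 -22.2 -48.9 0 1"
}}

```text
time_s: 1.55
eef_pos: [0.3717, 0.1743, 0.2316]
eef_rot: [0.001, -0.04, 0.999, 0.0]
wrist_force: [-0.0, 0.5, 0.0]
opening: 0.998
grasp_force: 0.0
```

>>> {"api": "servo_tool", "payload": {
  "commands": "0 0 0 -22.2 -48.9 0 1;0 0 0 -22.2 -48.9 0 1;0 0 0 0 0 0 1"
}}

```text
time_s: 1.92
eef_pos: [0.4245, 0.0789, 0.2315]
eef_rot: [0.0, -0.037, 0.999, -0.0]
wrist_force: [0.0, 1.1, 0.4]
opening: 0.998
grasp_force: 0.0
```

>>> {"api": "servo_tool", "payload": {
  "commands": "0 0 0 1.5 2.3 45 1;0 0 0 0 0 45 1;0 0 0 0 0 36 1;0 0 0 0 0 0 1"
}}

```text
time_s: 2.42
eef_pos: [0.4185, 0.0851, 0.103]
eef_rot: [-0.003, -0.041, 0.999, 0.0]
wrist_force: [0.6, -0.3, -0.4]
opening: 1.001
grasp_force: 0.0
```

Run:
```python
from h import *
p,R=tool();print(p,R.as_rotvec(),get_obs()["wrist_force"])
b=cv2.resize(camera("top")[160:220,122:182],(400,400),interpolation=cv2.INTER_CUBIC)
u,v=map(int,px("scene",[.42,.08,.13]))
a=cv2.resize(camera("scene")[v-35:v+35,u-35:u+35],(400,400),interpolation=cv2.INTER_CUBIC)
cv2.imwrite("pics/grip.png",np.hstack([b,a]))
```

```text
[0.41847485 0.0850598  0.1030301 ] [ 1.27134176e-01 -3.13248021e+00 -1.53620927e-03] [ 0.5846819  -0.25780395 -0.40372648]
```

View pics/grip.png

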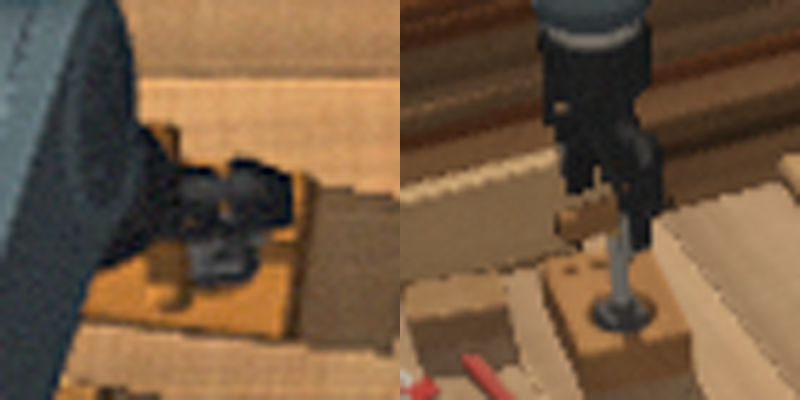

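The picture shows the fingers straddling the grip (left crop about (225,190)), with the key upright in the hole at right crop (620,310). I centre along the grip and close.

>>> {"api": "servo_tool", "payload": {
  "commands": "0 0 0 -3 -3 0 1;0 0 0 0 0 0 0.5;0 0 0 0 0 0 0;0 0 0 0 0 0 0;0 0 0 0 0 0 0"
}}

```text
time_s: 3.15
eef_pos: [0.4248, 0.0812, 0.1055]
eef_rot: [0.0, -0.04, 0.999, -0.0]
wrist_force: [0.3, -0.5, 1.6]
opening: 0.2
grasp_force: 59.2
```

>>> {"api": "servo_tool", "payload": {
  "commands": "0 0 0 0 0 0 0;0 0 0 0 0 0 0"
}}

```text
time_s: 3.4
eef_pos: [0.4248, 0.0812, 0.1055]
eef_rot: [0.0, -0.04, 0.999, -0.0]
wrist_force: [-1.3, -0.2, 3.8]
opening: 0.201
grasp_force: 59.3
```

Run:
```python
from h import *
for i in range(3):
    p,R=tool();print(p,R.as_rotvec());camera("top")
o=get_obs();print(o["wrist_force"],o["torque"],o["opening"],o["grasp_force"])
```

```text
[0.42482082 0.081245   0.1054889 ] [-1.26006049e-01  3.13880985e+00 -2.68176304e-04]
[0.4248114  0.08126149 0.10549325] [-1.26187220e-01  3.13883983e+00 -2.65674086e-04]
[0.42482381 0.08127552 0.10548591] [-1.26081417e-01  3.13877582e+00 -2.10285123e-04]
[-1.68621914  0.13747824  4.48965855] [-0.17934255  0.26609526  0.05430261] 0.20028642540548336 59.440067410469055
```

>>> {"api": "servo_tool", "payload": {
  "commands": "0 0 0 0 0 -20 0;0 0 0 0 0 -40 0;0 0 0 0 0 -40 0;0 0 0 0 0 -30 0;0 0 0 -5 -20.9 0 0"
}}

```text
time_s: 4.18
eef_pos: [0.4321, 0.0615, 0.2371]
eef_rot: [0.002, -0.041, 0.999, 0.0]
wrist_force: [-0.8, -1.0, -3.8]
opening: 0.207
grasp_force: 59.0
```

>>> {"api": "servo_tool", "payload": {
  "commands": "0 0 0 -10 -42 0 0;0 0 0 -12 -48 0 0;0 0 0 -12 -48 0 0;0 0 0 -12 -48 0 0;0 0 0 -11 -45 0 0"
}}

```text
time_s: 4.8
eef_pos: [0.5063, -0.166, 0.2338]
eef_rot: [-0.001, -0.04, 0.999, 0.001]
wrist_force: [0.8, 0.5, -3.3]
opening: 0.205
grasp_force: 59.0
```

>>> {"api": "servo_tool", "payload": {
  "commands": "0 0 0 -7 -28 0 0;0 0 0 -3 -15 0 0;0 0 0.13 0 0 0 0;0 0 0 0 0 0 0;0 0 0 0 0 0 0"
}}

```text
time_s: 5.42
eef_pos: [0.5198, -0.2061, 0.2349]
eef_rot: [-0.0, 0.023, 1.0, 0.0]
wrist_force: [-0.1, -0.5, -3.8]
opening: 0.201
grasp_force: 59.2
```

Run:
```python
from h import *
p,R=tool();print(p,R.as_rotvec());o=get_obs();print(o["wrist_force"],o["torque"],o["opening"])
for c in("top","scene"):
    for z in (.143,.11): print(c,z,px(c,[.5198,-.2069,z]))
t=camera("top");s=camera("scene")
b=cv2.resize(t[150:210,240:300],(400,400),interpolation=cv2.INTER_CUBIC)
a=cv2.resize(s[140:200,235:295],(400,400),interpolation=cv2.INTER_CUBIC)
cv2.imwrite("pics/hov.png",np.hstack([b,a]))
```

```text
[ 0.51983782 -0.20607162  0.23493081] [-7.32769250e-02 -3.14011869e+00 -8.93529135e-04]
[-0.09612575 -0.52600516 -3.75108043] [ 0.00027983 -0.02396311  0.01027892] 0.2010546162973145
top 0.143 (np.float64(238.11002937262546), np.float64(160.1630846806153))
top 0.11 (np.float64(238.7962701976267), np.float64(162.47031130582386))
scene 0.143 (np.float64(267.01943930496407), np.float64(168.98510058514148))
scene 0.11 (np.float64(266.8703719606204), np.float64(175.90451682204258))
```

View pics/hov.png

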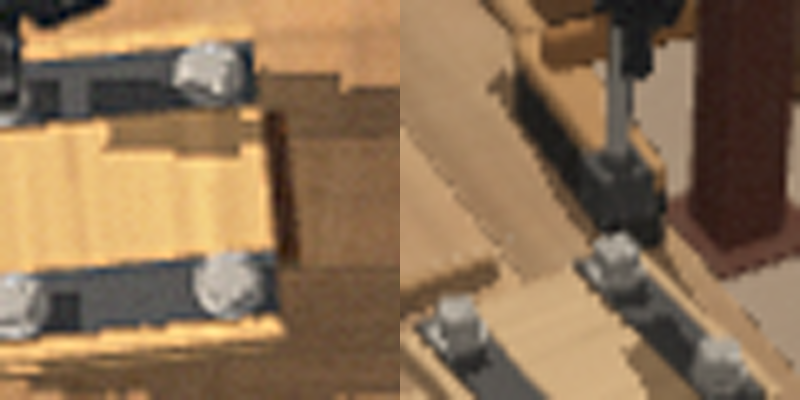

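The left crop shows heads at (210,70) and (228,285). The right crop shows the socket at (625,190) over the near head at (617,250), slightly to its right. I measure the offset by differencing.

Run:
```python
from h import *
s=camera("scene");s0=cv2.resize(cv2.imread("pics/scene0.png"),(512,384),interpolation=cv2.INTER_AREA)
d=np.abs(s.astype(int)-s0).sum(2)
for r in range(142,184,2): 
    c=np.where(d[r,250:285]>60)[0]+250; print(r,c.min() if len(c) else None,c.max() if len(c) else None,len(c))
for dx in(0,.003):
  for z in(.233,.2,.171,.145,.141): print(z,dx,np.round(px("scene",[.5198+dx,-.2061,z]),1))
```

```text
142 262 279 16
144 257 279 22
146 256 274 18
148 256 272 17
150 257 272 11
152 266 269 4
154 266 269 4
156 266 269 4
158 266 269 4
160 266 269 4
162 265 270 6
164 265 271 7
166 267 272 6
168 267 272 6
170 None None 0
172 268 268 1
174 None None 0
176 None None 0
178 None None 0
180 None None 0
182 None None 0
0.233 0 [267.3 149. ]
0.2 0 [267.2 156.5]
0.171 0 [267.  162.8]
0.145 0 [266.9 168.4]
0.141 0 [266.9 169.3]
0.233 0.003 [268.1 148.8]
0.2 0.003 [267.9 156.2]
0.171 0.003 [267.8 162.6]
0.145 0.003 [267.6 168.2]
0.141 0.003 [267.6 169.1]
```

>>> {"api": "servo_tool", "payload": {
  "commands": "0 0 0 0 0 15 0;0 0 0 0 0 12 0;0 0 0 0 0 4 0;0 0 0 0 0 3 0;0 0 0 0 0 0 0"
}}

```text
time_s: 6.2
eef_pos: [0.5202, -0.207, 0.2015]
eef_rot: [0.0, 0.025, 1.0, -0.0]
wrist_force: [-0.3, 0.1, -3.6]
opening: 0.205
grasp_force: 59.2
```

>>> {"api": "servo_tool", "payload": {
  "commands": "0 0 0 0 0 2 0;0 0 0 0 0 2 0;0 0 0 0 0 0 0"
}}

```text
time_s: 6.58
eef_pos: [0.5201, -0.2072, 0.1972]
eef_rot: [0.0, 0.025, 1.0, -0.0]
wrist_force: [0.8, -1.9, -3.8]
opening: 0.2
grasp_force: 59.2
```

>>> {"api": "servo_tool", "payload": {
  "commands": "0 0 0 0 0 3 0;0 0 0 0 0 3 0;0 0 0 0 0 2.5 0;0 0 0 0 0 0 0"
}}

```text
time_s: 7.08
eef_pos: [0.5202, -0.2072, 0.1892]
eef_rot: [0.0, 0.025, 1.0, -0.0]
wrist_force: [-1.2, -2.1, -0.1]
opening: 0.203
grasp_force: 59.8
```

>>> {"api": "servo_tool", "payload": {
  "commands": "0 0 0.1 0 0 0 0;0 0 0.1 0 0 0 0;0 0 0.1 0 0 0 0;0 0 0.1 0 0 0 0;0 0 0.1 0 0 0 0"
}}

```text
time_s: 7.7
eef_pos: [0.5201, -0.2072, 0.1888]
eef_rot: [0.0, 0.273, 0.962, -0.0]
wrist_force: [0.8, -4.1, -2.7]
opening: 0.2
grasp_force: 60.1
```

```bash
cat >> h.py <<'E'
def st():
    o=get_obs();p,R=tool();m=R.as_matrix();print(round(o["time_s"],2),p.round(4),"keyyaw",round(float(np.arctan2(-m[1,0],-m[0,0])),3),"F",o["wrist_force"].round(1),"T",o["torque"].round(3),round(o["opening"],3))
E
python3 -c "
from h import *
st()"
```

```text
7.7 [ 0.5201 -0.2072  0.1888] keyyaw -0.552 F [ 0.8 -4.1 -2.7] T [-0.815  0.056  0.376] 0.2
```

>>> {"api": "servo_tool", "payload": {
  "commands": "0 0 0.1 0 0 0 0;0 0 0.1 0 0 0 0;0 0 0.14 0 0 0 0;0 0 0 0 0 0 0"
}}

```text
time_s: 8.2
eef_pos: [0.5199, -0.2071, 0.1884]
eef_rot: [-0.0, 0.43, 0.903, -0.0]
wrist_force: [0.9, -3.8, -4.8]
opening: 0.204
grasp_force: 59.1
```

Run:
```python
from h import *
st()
t=camera("top");s=camera("scene")
b=cv2.resize(t[140:200,220:280],(400,400),interpolation=cv2.INTER_CUBIC)
a=cv2.resize(s[140:200,235:295],(400,400),interpolation=cv2.INTER_CUBIC)
cv2.imwrite("pics/on.png",np.hstack([b,a]))
```

```text
8.2 [ 0.5199 -0.2071  0.1884] keyyaw -0.888 F [ 0.9 -3.8 -4.8] T [-0.985 -0.1    0.086] 0.204
```

View pics/on.png

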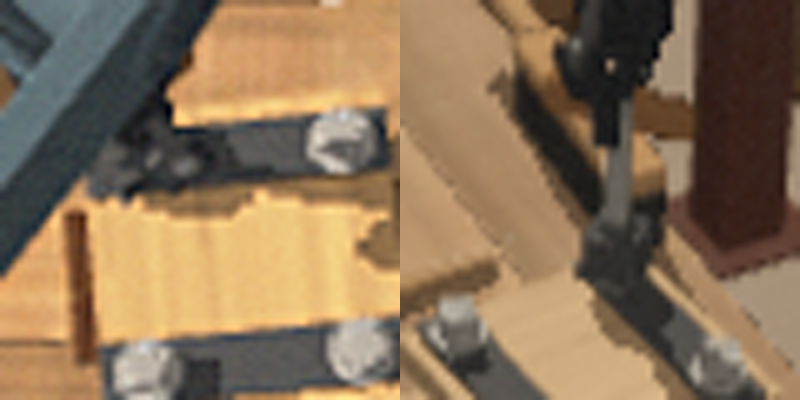

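The socket is seated on the near-corner head at right crop (620,255), with the key upright. I back off, lift, and go to the diagonal screw.

>>> {"api": "servo_tool", "payload": {
  "commands": "0 0 -0.13 0 0 0 0;0 0 0 0 0 -20 0;0 0 0 0 0 -30 0;0 0 -0.177 0 0 0 0;0 0 -0.177 0 0 0 0"
}}

```text
time_s: 8.93
eef_pos: [0.52, -0.2058, 0.2389]
eef_rot: [-0.0, 0.197, 0.98, 0.001]
wrist_force: [-0.4, -0.5, -3.9]
opening: 0.201
grasp_force: 59.2
```

>>> {"api": "servo_tool", "payload": {
  "commands": "0 0 -0.177 0 0 0 0;0 0 -0.177 0 0 0 0;0 0 0 12 -16.6 0 0;0 0 0 26 -33 0 0;0 0 0 28 -36 0 0"
}}

```text
time_s: 9.55
eef_pos: [0.4491, -0.2882, 0.2384]
eef_rot: [-0.0, 0.024, 1.0, 0.001]
wrist_force: [1.8, -0.7, -3.6]
opening: 0.203
grasp_force: 59.3
```

>>> {"api": "servo_tool", "payload": {
  "commands": "0 0 0 18 -23 0 0;0 0 0 6.2 -8 0 0;0 0 0 0 0 0 0;0 0 0 0 0 0 0"
}}

```text
time_s: 10.05
eef_pos: [0.4246, -0.3176, 0.2387]
eef_rot: [0.0, 0.025, 1.0, 0.0]
wrist_force: [-0.2, 0.3, -3.8]
opening: 0.204
grasp_force: 59.3
```

Run:
```python
from h import *
st()
t=camera("top")
b=cv2.resize(t[140:200,220:280],(400,400),interpolation=cv2.INTER_CUBIC)
s=camera("scene")
a=cv2.resize(s[155:215,220:280],(400,400),interpolation=cv2.INTER_CUBIC)
cv2.imwrite("pics/hov2.png",np.hstack([b,a]))
```

```text
10.05 [ 0.4246 -0.3176  0.2387] keyyaw -0.05 F [-0.2  0.3 -3.8] T [ 0.017  0.008 -0.006] 0.204
```

View pics/hov2.png

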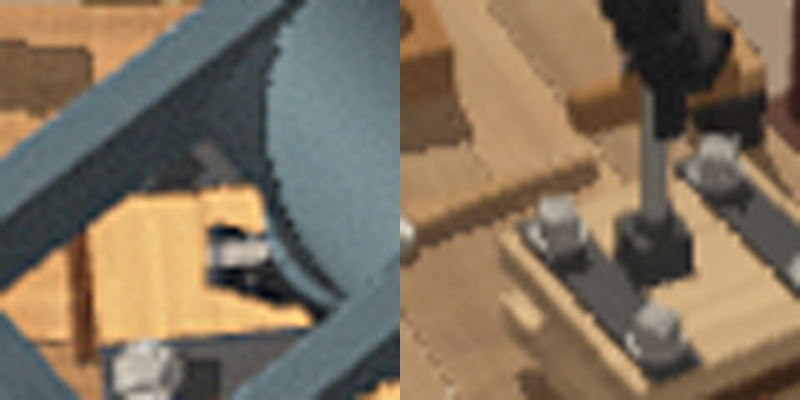

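The socket lip is at right crop (653,265) and the head it aims for is at (655,320), so they line up. I descend.

>>> {"api": "servo_tool", "payload": {
  "commands": "0 0 0 0 -0.7 18 0;0 0 0 0 0 14 0;0 0 0 0 0 6 0;0 0 0 0 0 3 0;0 0 0 0 0 0 0"
}}

```text
time_s: 10.78
eef_pos: [0.4252, -0.3204, 0.2011]
eef_rot: [0.002, 0.026, 1.0, -0.002]
wrist_force: [-2.3, 3.8, 18.3]
opening: 0.201
grasp_force: 62.7
```

>>> {"api": "servo_tool", "payload": {
  "commands": "0 0 0 0 0 2 0;0 0 0 0 0 2 0;0 0 0 0 0 2 0;0 0 0 0 0 2 0;0 0 0 0 0 0.5 0"
}}

```text
time_s: 11.4
eef_pos: [0.4282, -0.3228, 0.1994]
eef_rot: [0.005, 0.026, 1.0, -0.005]
wrist_force: [-5.0, 9.5, 52.9]
opening: 0.207
grasp_force: 70.5
```

```bash
python3 -c "
from h import *
st()"
```

```text
11.4 [ 0.4282 -0.3228  0.1994] keyyaw -0.051 F [-5.   9.5 52.9] T [2.436 1.239 0.063] 0.207
```

>>> {"api": "servo_tool", "payload": {
  "commands": "0 0 0 0 0 -7 0;0 0 0 0 0 -5 0;0 0 0 0 0 0 0;0 0 0 0 0 0 0"
}}

```text
time_s: 11.9
eef_pos: [0.4249, -0.3202, 0.2022]
eef_rot: [0.001, 0.026, 1.0, -0.001]
wrist_force: [1.3, -1.1, 7.6]
opening: 0.206
grasp_force: 61.5
```

```bash
python3 -c "
from h import *
st()
s0=cv2.resize(cv2.imread('pics/scene0.png')[270:345,360:460],(800,600),interpolation=cv2.INTER_CUBIC)
cv2.imwrite('pics/heads.png',s0)
"
```

```text
11.9 [ 0.4249 -0.3202  0.2022] keyyaw -0.052 F [ 1.3 -1.1  7.6] T [-0.283 -0.714  0.019] 0.206
```

View pics/heads.png

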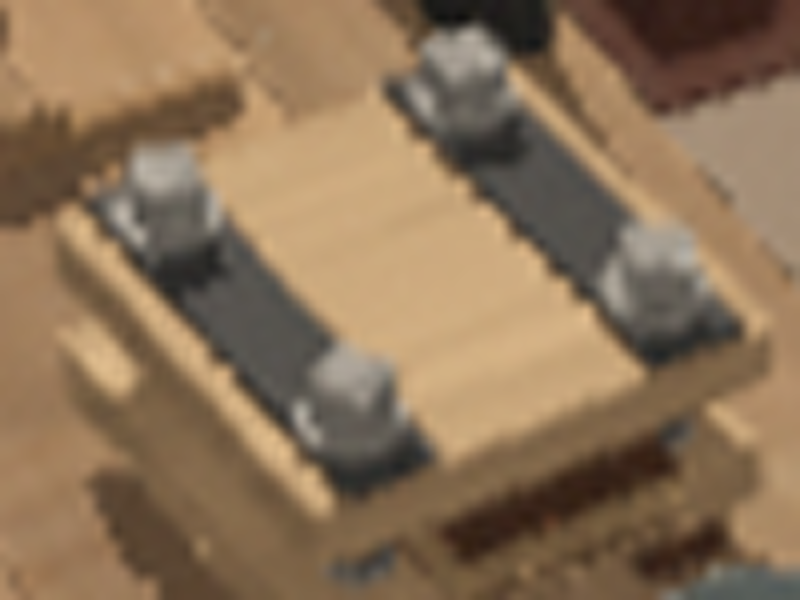

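The front edge of this head is near its middle at (355,400), so it has been turned little and needs a larger key yaw (turned counter-clockwise). I lift off, rotate and retry.

>>> {"api": "servo_tool", "payload": {
  "commands": "0 0 0 0 0 -8 0;0 0 -0.12 0 0 0 0;0 0 0 0 0 0 0"
}}

```text
time_s: 12.28
eef_pos: [0.4228, -0.3183, 0.2076]
eef_rot: [-0.001, -0.034, 0.999, 0.002]
wrist_force: [0.5, 1.1, -3.4]
opening: 0.197
grasp_force: 60.0
```

```bash
python3 -c "
from h import *
st()
s=camera('scene')
s0=cv2.resize(cv2.imread('pics/scene0.png'),(512,384),interpolation=cv2.INTER_AREA)
g=s.max(2)
for r in range(158,205,2): print(r,' '.join('%3d'%v for v in g[r,246:272]))
print([np.round(px('scene',[.424,-.319,z]),1) for z in(.2,.14,.11)])
"
```

```text
12.28 [ 0.4228 -0.3183  0.2076] keyyaw 0.067 F [ 0.5  1.1 -3.4] T [ 0.018 -0.071 -0.003] 0.197
158 162  52  29  30  30  28  27  30  28  25  28  28  22  29  27  29  28  30  31  29 113 183 185 173 120 164
160 170 112  39  34  28  30  27  27  29  30  29  29  24  24  28  31  32  47  55  31  33 182 187 187 187 175
162 170 169  56  29  27  29  31  27  29  29  27  28  30  26  26  28  31  42  58  56  76 184 189 189 190 187
164 171 173 112  38  26  29  30  31  24  27  28  32  29  27  28  26  27  49  54  56  86 149 185 187 187 188
166 165 169 172 128  92  36  31  27  30  27  28  26  26  29  28  29  23  42  50  57  57  83 131 124 121 135
168 159 161 167 171 171  84  33  29  29  28  27  32  30  33  33  30  55  41  36  36  46  59  60  43  33  72
170 157 157 159 163 168 157  73  43  28  27  30  31  27  55  89  60  34  27  32  32  37  52  52  30  27  36
172 155 158 157 156 162 166 155  81  37  25  29  29  32  62  46  27  28  25  24  29  35  33  29  63  40  35
174 190 159 166 160 162 137 114  87  84  93  59  34  29  28  27  26  25  26  26  28  28  37  86  75  40  35
176 187 180 165 164 158 151 101  
[... 956 characters left out ...]
88  90  95 118 118  77  70  92  93  84  52 106 171 205 207 208 208 208 209 210 209 210 210
196  82  81  88  90  91  57  61  86  68  52  51  50  51  47  71  89 108 185 207 208 210 210 211 210 210 210
198  81  89  90  88  89  53  47  56  63  86  86  55  50  50  49  47  50 173 209 211 211 209 207 206 205 206
200 126  79  87  91  74  52  45  45  42  46  45  47  43  47  47  47  48 195 205 205 206 208 211 213 214 214
202 204 190 188  87  91  87  64  44  43  48  45  44  46  48  46  48  52 177 211 214 214 214 210 208 207 206
204 136 179 206 194 109  71  93  84  74  47  51  51  69  65  81  84 179 210 209 205 203 202 201 201 201 203
[array([257.5, 181.8]), array([257.5, 195.1]), array([257.5, 201.5])]
```

>>> {"api": "servo_tool", "payload": {
  "commands": "0 0 0 -1.2 -0.8 4 0;0 0 0 0 0 3 0;0 0 0 0 0 3 0;0 0 0 0 0 2 0;0 0 0 0 0 0 0"
}}

```text
time_s: 12.95
eef_pos: [0.4266, -0.3213, 0.2008]
eef_rot: [0.002, -0.034, 0.999, -0.002]
wrist_force: [-1.3, 2.5, 16.0]
opening: 0.201
grasp_force: 63.1
```

```bash
python3 -c "
from h import *
st()"
```

```text
12.95 [ 0.4266 -0.3213  0.2008] keyyaw 0.068 F [-1.3  2.5 16. ] T [0.693 0.291 0.065] 0.201
```

Run:
```python
from h import *
from scipy.optimize import least_squares
H=[(.5198,-.2069),(.5276,-.3105),(.4162,-.2147),(.4240,-.3183)]
M={}
for n in("top","scene"):
    im=cv2.imread(f"pics/{n}0.png").astype(float)
    sat=im.max(2)-im.min(2); m=((sat<28)&(im.max(2)>125)).astype(np.uint8)
    for i,h in enumerate(H):
        u,v=np.array(px(n,[*h,.1]))*1.5625
        w=m[int(v)-17:int(v)+18,int(u)-17:int(u)+18]
        k,l,s,c=cv2.connectedComponentsWithStats(w);j=1+np.argmax(s[1:,4])
        a=(c[j]+[int(u)-17,int(v)-17]+.5)/1.5625-.5
        M[n,i]=a; print(n,i,s[j],a.round(2),(a-px(n,[*h,.1])).round(2))
for i in range(4):
    f=lambda p:np.r_[M["top",i]-px("top",p),M["scene",i]-px("scene",p)]
    r=least_squares(f,[*H[i],.1],x_scale=.01);print(i,r.x.round(4),r.fun.round(2))
```

```text
top 0 [ 10  12  14  15 138] [238.08 163.13] [-0.92 -0.02]
top 1 [ 10  12  14  14 140] [270.08 160.38] [-0.99 -0.03]
top 2 [ 11  12  13  15 144] [240.89 195.36] [-0.59  0.48]
top 3 [ 10  11  14  15 143] [273.05 191.91] [-0.88 -0.18]
scene 0 [14 13 10  6 41] [266.95 176.68] [ 0.12 -1.29]
scene 1 [12 13 14 11 64] [281.76 193.38] [-0.19 -0.17]
scene 2 [14 13  9  7 39] [242.95 186.21] [ 0.08 -0.87]
scene 3 [14 13 10  8 43] [257.89 202.46] [ 0.53 -1.01]
0 [ 0.52   -0.2045  0.1041] [-0.1   0.3   0.36 -0.08]
1 [ 0.5284 -0.3074  0.098 ] [-0.02  0.05  0.06 -0.01]
2 [ 0.4154 -0.2134  0.1031] [-0.12  0.37  0.44 -0.08]
3 [ 0.4256 -0.3159  0.1018] [-0.12  0.38  0.44 -0.09]
```

Run:
```python
from h import *
a=np.deg2rad(225)-.05
for d in(.0935,.0965,.0995): print(d,np.round(px("scene",[.4246+.0255*np.cos(a),-.3176+.0255*np.sin(a),.2387-d]),2))
# H0 hover for comparison
for d in(.0935,.0965): print(d,np.round(px("scene",[.5198+.0255*np.cos(a),-.2061+.0255*np.sin(a),.2349-d]),2))
```

```text
0.0935 [254.75 198.27]
0.0965 [254.75 198.92]
0.0995 [254.76 199.57]
0.0935 [264.5  173.19]
0.0965 [264.49 173.83]
```

```bash
cat > yawfit.py <<'E'
from h import *
def poly(n,P,S,o): # supersampled mask
    q=np.array([px(n,p) for p in P]); m=np.zeros((24*S,24*S),np.uint8)
    cv2.fillPoly(m,[np.round(((q-o)+.5)*S*16-8).astype(np.int32)],1,shift=4); return m
def fit(n,im,h,psis,S=8):
    k=calibration(n);C=-np.array(k["R"]).T@np.array(k["t"])
    o=np.round(px(n,[*h,.1]))-12; I=im[int(o[1]):int(o[1])+24,int(o[0]):int(o[0])+24].astype(float)
    yy,xx=np.mgrid[:24,:24];W=((xx-12)**2+(yy-11)**2<6.5**2).ravel()
    out=[]
    for ps in psis:
        best=1e18
        for dx in np.arange(-.003,.0031,.0015):
            for dy in np.arange(-.003,.0031,.0015):
                c=np.array([h[0]+dx,h[1]+dy]); lab=np.zeros((24*S,24*S),np.uint8)
                t=np.linspace(0,2*np.pi,40)
                for z in(.092,.0935,.095): lab[poly(n,[[c[0]+.0165*np.cos(a),c[1]+.0165*np.sin(a),z] for a in t],S,o)>0]=1
                co=[c+.01414*np.array([np.cos(ps+a),np.sin(ps+a)]) for a in np.pi/4+np.arange(4)*np.pi/2]
                l=2
                for i in range(4):
                    a,b=co[i],co[(i+1)%4];nn=(a+b)/2-c
                    if nn@(C[:2]-c)>.01*.011: lab[poly(n,[[*a,.094],[*b,.094],[*b,.110],[*a,.110]],S,o)>0]=l;l+=1
                lab[poly(n,[[*q,.11] for q in co],S,o)>0]=5
                A=np.stack([cv2.resize((lab==j).astype(np.float32),(24,24),interpolation=cv2.INTER_AREA).ravel() for j in range(6)],1)[W]
                B=I.reshape(-1,3)[W]; X=np.linalg.lstsq(A,B,rcond=None)[0]; e=((A@X-B)**2).sum()
                if e<best: best=e
        out.append(best)
    return np.array(out)
E
python3 - <<'E'
from yawfit import *
H=[(.5203,-.2075),(.5278,-.3105),(.4162,-.2150),(.4250,-.3185)]
ps=np.arange(-.75,.78,.1)
print(ps.round(2))
for i,h in enumerate(H):
    tot=0
    for n in("scene","top"):
        im=cv2.resize(cv2.imread(f"pics/{n}0.png"),(512,384),interpolation=cv2.INTER_AREA)
        e=fit(n,im,h,ps);print(i,n,(e/e.min()).round(2));tot=tot+e
    print("  best",ps[tot.argmin()],(tot/tot.min()).round(2))
E
```

```text
[-0.75 -0.65 -0.55 -0.45 -0.35 -0.25 -0.15 -0.05  0.05  0.15  0.25  0.35
  0.45  0.55  0.65  0.75]Traceback (most recent call last):
  File "<stdin>", line 9, in <module>
  File "yawfit.py", line 16, in fit
    for z in(.092,.0935,.095): lab[poly(n,[[c[0]+.0165*np.cos(a),c[1]+.0165*np.sin(a),z] for a in t],S,o)>0]=1
                                   ~~~~^^^^^^^^^^^^^^^^^^^^^^^^^^^^^^^^^^^^^^^^^^^^^^^^^^^^^^^^^^^^^^^^^^
  File "yawfit.py", line 3, in poly
    q=np.array([px(n,p) for p in P]); m=np.zeros((24*S,24*S),np.uint8)
                ~~^^^^^
  File "h.py", line 9, in px
    k=calibration(c);p=np.array(k["R"])@np.array(X)+np.array(k["t"])
ValueError: time passes only in moves, steps and waits
```

```bash
sed -i '3i import functools\ncalibration=functools.lru_cache(calibration)' h.py
time python3 - <<'E'
from yawfit import *
H=[(.5203,-.2075),(.5278,-.3105),(.4162,-.2150),(.4250,-.3185)]
ps=np.arange(-.75,.78,.1)
print(ps.round(2))
for i,h in enumerate(H):
    tot=0
    for n in("scene","top"):
        im=cv2.resize(cv2.imread(f"pics/{n}0.png"),(512,384),interpolation=cv2.INTER_AREA)
        e=fit(n,im,h,ps);print(i,n,(e/e.min()).round(2));tot=tot+e
    print("  best",ps[tot.argmin()],(tot/tot.min()).round(2))
E
```

```text
[-0.75 -0.65 -0.55 -0.45 -0.35 -0.25 -0.15 -0.05  0.05  0.15  0.25  0.35
  0.45  0.55  0.65  0.75]
0 scene [1.08 1.08 1.07 1.06 1.04 1.02 1.   1.01 1.   1.   1.01 1.03 1.05 1.06
 1.08 1.08]
0 top [1.1  1.08 1.07 1.06 1.05 1.03 1.   1.02 1.03 1.   1.08 1.1  1.09 1.1
 1.11 1.1 ]
  best 0.1499999999999998 [1.09 1.08 1.07 1.06 1.04 1.03 1.   1.01 1.01 1.   1.05 1.06 1.07 1.08
 1.09 1.09]
1 scene [1.   1.   1.03 1.03 1.05 1.06 1.06 1.07 1.07 1.07 1.06 1.05 1.04 1.03
 1.03 1.01]
1 top [1.05 1.03 1.02 1.   1.   1.   1.01 1.03 1.04 1.05 1.07 1.07 1.07 1.07
 1.07 1.06]
  best -0.45000000000000007 [1.02 1.01 1.01 1.   1.   1.01 1.02 1.03 1.04 1.05 1.05 1.05 1.05 1.05
 1.04 1.03]
2 scene [1.07 1.04 1.   1.05 1.06 1.06 1.07 1.09 1.1  1.11 1.1  1.1  1.09 1.08
 1.08 1.07]
2 top [1.02 1.02 1.01 1.   1.   1.   1.02 1.03 1.03 1.03 1.04 1.04 1.04 1.04
 1.03 1.03]
  best -0.55 [1.03 1.02 1.   1.01 1.02 1.02 1.03 1.04 1.05 1.06 1.06 1.06 1.06 1.05
 1.05 1.04]
3 scene [1.03 1.03 1.03 1.03 1.02 1.01 1.01 1.   1.   1.01 1.01 1.02 1.03 1.03
 1.03 1.03]
3 top [1.03 1.03 1.03 1.02 1.02 1.01 1.   1.02 1.02 1.03 1.04 1.03 1.04 1.03
 1.03 1.03]
  best -0.15000000000000013 [1.03 1.03 1.03 1.02 1.02 1.01 1.   1.01 1.01 1.02 1.02 1.02 1.03 1.03
 1.03 1.03]
real	0m3.120s
user	0m3.658s
sys	0m0.037s
```

>>> {"api": "servo_tool", "payload": {
  "commands": "0 0 0 -1 0 -10 0;0 0 -0.15 0 0 0 0;0 0 -0.15 0 0 0 0;0 0 0 0 0 4 0;0 0 0 0 0 4 0"
}}

```text
time_s: 13.58
eef_pos: [0.4266, -0.3204, 0.2002]
eef_rot: [0.0, -0.182, 0.983, -0.001]
wrist_force: [-2.1, 4.7, 16.8]
opening: 0.204
grasp_force: 63.1
```

>>> {"api": "servo_tool", "payload": {
  "commands": "0 0 0 0 0 2 0;0 0 0 0 0 2 0;0 0 0 0 0 0 0"
}}

```text
time_s: 13.95
eef_pos: [0.4268, -0.3206, 0.1961]
eef_rot: [0.001, -0.182, 0.983, -0.001]
wrist_force: [0.7, 0.4, 5.3]
opening: 0.203
grasp_force: 61.2
```

```bash
python3 -c "
from h import *
st()"
```

```text
13.95 [ 0.4268 -0.3206  0.1961] keyyaw 0.367 F [0.7 0.4 5.3] T [ 0.013 -0.13   0.123] 0.203
```

>>> {"api": "servo_tool", "payload": {
  "commands": "0 0 0 0 0 2 0;0 0 0 0 0 2 0;0 0 0 0 0 2 0;0 0 0 0 0 0 0"
}}

```text
time_s: 14.45
eef_pos: [0.427, -0.3209, 0.1914]
eef_rot: [0.001, -0.183, 0.983, -0.001]
wrist_force: [-1.5, 2.1, 12.7]
opening: 0.201
grasp_force: 62.6
```

```bash
python3 -c "
from h import *
st()"
```

```text
14.45 [ 0.427  -0.3209  0.1914] keyyaw 0.367 F [-1.5  2.1 12.7] T [0.361 0.223 0.247] 0.201
```

>>> {"api": "servo_tool", "payload": {
  "commands": "0 0 0.1 0 0 0 0;0 0 0.15 0 0 0 0;0 0 0.15 0 0 0 0;0 0 0.15 0 0 0 0;0 0 0.15 0 0 0 0"
}}

```text
time_s: 15.08
eef_pos: [0.4266, -0.3214, 0.1907]
eef_rot: [0.001, 0.168, 0.986, -0.002]
wrist_force: [-1.6, -1.9, 7.4]
opening: 0.202
grasp_force: 61.6
```

>>> {"api": "servo_tool", "payload": {
  "commands": "0 0 0.02 0 0 0 0;0 0 0 0 0 0 0"
}}

```text
time_s: 15.32
eef_pos: [0.4265, -0.3214, 0.1907]
eef_rot: [0.001, 0.176, 0.984, -0.002]
wrist_force: [-2.2, -1.8, 7.4]
opening: 0.201
grasp_force: 61.6
```

```bash
python3 -c "
from h import *
st()"
```

```text
15.32 [ 0.4265 -0.3214  0.1907] keyyaw -0.353 F [-2.2 -1.8  7.4] T [-0.394  0.369  0.209] 0.201
```

>>> {"api": "servo_tool", "payload": {
  "commands": "0 0 -0.1 0 0 0 0;0 0 0 0 0 -10 0;0 0 0 0 0 -20 0;0 0 0 0 0 -15 0;0 0 0.1 0 0 0 0"
}}

```text
time_s: 15.95
eef_pos: [0.4266, -0.3203, 0.2359]
eef_rot: [0.001, 0.177, 0.984, -0.001]
wrist_force: [-0.1, 0.6, -4.4]
opening: 0.201
grasp_force: 60.1
```

>>> {"api": "servo_tool", "payload": {
  "commands": "0 0 0.1 0 0 0 0;0 0 0 9 15 0 0;0 0 0 16 26 0 0;0 0 0 16 26 0 0;0 0 0 9.3 15 0 0"
}}

```text
time_s: 16.58
eef_pos: [0.4162, -0.222, 0.2342]
eef_rot: [-0.0, 0.223, 0.975, 0.0]
wrist_force: [0.9, -0.2, -3.4]
opening: 0.202
grasp_force: 60.0
```

>>> {"api": "servo_tool", "payload": {
  "commands": "0 0 0 4 7 0 0;0 0 0 0 0 0 0;0 0 0 0 0 0 0"
}}

```text
time_s: 16.95
eef_pos: [0.4163, -0.2169, 0.2344]
eef_rot: [0.0, 0.224, 0.975, -0.0]
wrist_force: [0.8, 0.3, -3.4]
opening: 0.203
grasp_force: 60.0
```

```bash
cat >> h.py <<'E'
def to(x,y): # remaining shift in tool axes, mm
    p,R=tool();print("dx,dy mm",(R.inv().apply([x-p[0],y-p[1],0])*1000).round(1))
E
python3 -c "
from h import *
st();to(.4163,-.2177)"
```

```text
16.95 [ 0.4163 -0.2169  0.2344] keyyaw -0.452 F [ 0.8  0.3 -3.4] T [ 0.044 -0.    -0.025] 0.203
dx,dy mm [-0.3 -0.7  0. ]
```

>>> {"api": "servo_tool", "payload": {
  "commands": "0 0 0 -0.3 -0.7 16 0;0 0 0 0 0 12 0;0 0 0 0 0 3 0;0 0 0 0 0 2 0;0 0 0 0 0 2 0"
}}

```text
time_s: 17.58
eef_pos: [0.4168, -0.2176, 0.2006]
eef_rot: [0.001, 0.224, 0.975, -0.001]
wrist_force: [-0.8, 1.0, 10.6]
opening: 0.203
grasp_force: 61.9
```

>>> {"api": "servo_tool", "payload": {
  "commands": "0 0 0 0 0 2 0;0 0 0 0 0 0 0"
}}

```text
time_s: 17.82
eef_pos: [0.4172, -0.2178, 0.2002]
eef_rot: [0.002, 0.224, 0.975, -0.001]
wrist_force: [-3.1, 2.6, 14.9]
opening: 0.202
grasp_force: 62.8
```

```bash
python3 -c "
from h import *
st()"
```

```text
17.82 [ 0.4172 -0.2178  0.2002] keyyaw -0.451 F [-3.1  2.6 14.9] T [0.563 0.624 0.04 ] 0.202
```

>>> {"api": "servo_tool", "payload": {
  "commands": "0 0 0 0 0 -2 0;0 0 -0.17 0 0 0 0;0 0 0 0 0 1 0;0 0 0 0 0 0 0"
}}

```text
time_s: 18.32
eef_pos: [0.4164, -0.2171, 0.1983]
eef_rot: [0.0, 0.142, 0.99, -0.0]
wrist_force: [2.2, -0.9, -2.7]
opening: 0.204
grasp_force: 60.2
```

>>> {"api": "servo_tool", "payload": {
  "commands": "0 0 -0.17 0 0 0 0;0 0 0 0 0 1 0;0 0 0 0 0 0 0"
}}

```text
time_s: 18.7
eef_pos: [0.4162, -0.2169, 0.1971]
eef_rot: [0.0, 0.058, 0.998, 0.0]
wrist_force: [1.7, -0.0, -3.3]
opening: 0.198
grasp_force: 60.1
```

```bash
python3 -c "
from h import *
st()"
```

```text
18.7 [ 0.4162 -0.2169  0.1971] keyyaw -0.116 F [ 1.7 -0.  -3.3] T [-0.177 -0.564 -0.015] 0.198
```

>>> {"api": "servo_tool", "payload": {
  "commands": "0 0 0.04 0 0 2 0;0 0 0 0 0 2 0;0 0 0 0 0 2 0;0 0 0 0 0 1 0;0 0 0 0 0 0 0"
}}

```text
time_s: 19.32
eef_pos: [0.4161, -0.2169, 0.1901]
eef_rot: [-0.0, 0.076, 0.997, 0.0]
wrist_force: [1.8, 0.3, -4.6]
opening: 0.201
grasp_force: 60.1
```

>>> {"api": "servo_tool", "payload": {
  "commands": "0 0 0.06 0 0 0 0;0 0 0 0 0 0 0"
}}

```text
time_s: 19.58
eef_pos: [0.4161, -0.2167, 0.1901]
eef_rot: [-0.0, 0.105, 0.994, 0.0]
wrist_force: [2.4, -0.1, -4.2]
opening: 0.206
grasp_force: 60.0
```

```bash
python3 -c "
from h import *
st()"
```

```text
19.57 [ 0.4161 -0.2167  0.1901] keyyaw -0.211 F [ 2.4 -0.1 -4.2] T [ 0.109 -0.609  0.047] 0.206
```

>>> {"api": "servo_tool", "payload": {
  "commands": "0 0 0.06 0 0 0 0"
}}

```text
time_s: 19.7
eef_pos: [0.4163, -0.217, 0.1903]
eef_rot: [0.0, 0.135, 0.991, -0.0]
wrist_force: [2.7, -0.8, -4.0]
opening: 0.203
grasp_force: 59.9
```

```bash
python3 -c "
from h import *
st()"
```

```text
19.7 [ 0.4163 -0.217   0.1903] keyyaw -0.272 F [ 2.7 -0.8 -4. ] T [-0.195 -0.721  0.049] 0.203
```

>>> {"api": "servo_tool", "payload": {
  "commands": "0 0 0.06 0 0 0 0"
}}

```text
time_s: 19.82
eef_pos: [0.4165, -0.2174, 0.1904]
eef_rot: [0.001, 0.165, 0.986, -0.0]
wrist_force: [2.6, -1.6, -5.8]
opening: 0.201
grasp_force: 59.8
```

```bash
python3 -c "
from h import *
st()"
```

```text
19.82 [ 0.4165 -0.2174  0.1904] keyyaw -0.332 F [ 2.6 -1.6 -5.8] T [-0.369 -0.797  0.074] 0.201
```

>>> {"api": "servo_tool", "payload": {
  "commands": "0 0 0.06 0 0 0 0"
}}

```text
time_s: 19.95
eef_pos: [0.4164, -0.2174, 0.1903]
eef_rot: [0.001, 0.195, 0.981, -0.0]
wrist_force: [4.0, -1.4, -6.1]
opening: 0.2
grasp_force: 59.8
```

```bash
python3 -c "
from h import *
st()"
```

```text
19.95 [ 0.4164 -0.2174  0.1903] keyyaw -0.392 F [ 4.  -1.4 -6.1] T [-0.348 -0.803  0.253] 0.2
```

>>> {"api": "servo_tool", "payload": {
  "commands": "0 0 0.06 0 0 0 0"
}}

```text
time_s: 20.08
eef_pos: [0.4164, -0.2174, 0.1903]
eef_rot: [0.0, 0.224, 0.975, -0.0]
wrist_force: [4.0, -2.0, -6.5]
opening: 0.204
grasp_force: 59.7
```

```bash
python3 -c "
from h import *
st()"
```

```text
20.07 [ 0.4164 -0.2174  0.1903] keyyaw -0.452 F [ 4.  -2.  -6.5] T [-0.416 -0.806  0.239] 0.204
```

>>> {"api": "servo_tool", "payload": {
  "commands": "0 0 0.15 0 0 0 0;0 0 0.15 0 0 0 0;0 0 0.15 0 0 0 0;0 0 0.17 0 0 0 0;0 0 0 0 0 0 0"
}}

```text
time_s: 20.7
eef_pos: [0.4159, -0.2173, 0.1897]
eef_rot: [-0.0, 0.51, 0.86, -0.0]
wrist_force: [3.0, -3.7, -10.1]
opening: 0.205
grasp_force: 59.2
```

```bash
python3 -c "
from h import *
st()"
```

```text
20.7 [ 0.4159 -0.2173  0.1897] keyyaw -1.069 F [  3.   -3.7 -10.1] T [-0.951 -0.59   0.072] 0.205
```

>>> {"api": "servo_tool", "payload": {
  "commands": "0 0 -0.11 0 0 0 0;0 0 0 0 0 -10 0;0 0 0 0 0 -20 0;0 0 0 0 0 -15 0;0 0 -0.16 0 0 0 0"
}}

```text
time_s: 21.32
eef_pos: [0.4167, -0.2174, 0.2375]
eef_rot: [0.001, 0.389, 0.921, -0.0]
wrist_force: [-0.1, -1.1, -5.1]
opening: 0.197
grasp_force: 60.1
```

>>> {"api": "servo_tool", "payload": {
  "commands": "0 0 -0.15 0 0 0 0;0 0 -0.15 0 0 0 0;0 0 0 -20 -3.8 0 0;0 0 0 -40 -7.6 0 0;0 0 0 -40 -7.6 0 0"
}}

```text
time_s: 21.95
eef_pos: [0.4955, -0.2822, 0.2361]
eef_rot: [0.0, 0.248, 0.969, 0.0]
wrist_force: [-0.6, -1.3, -4.2]
opening: 0.199
grasp_force: 60.0
```

>>> {"api": "servo_tool", "payload": {
  "commands": "0 0 0 -30 -5.6 0 0;0 0 0 -15 -2.8 0 0;0 0 0 0 0 0 0;0 0 0 0 0 0 0"
}}

```text
time_s: 22.45
eef_pos: [0.5295, -0.3101, 0.2353]
eef_rot: [-0.001, 0.248, 0.969, 0.0]
wrist_force: [1.0, 0.7, -4.5]
opening: 0.2
grasp_force: 60.0
```

```bash
python3 -c "
from h import *
st();to(.5301,-.3108)"
```

```text
22.45 [ 0.5295 -0.3101  0.2353] keyyaw -0.502 F [ 1.   0.7 -4.5] T [ 0.019 -0.034  0.001] 0.2
dx,dy mm [-0.8 -0.3 -0. ]
```

>>> {"api": "servo_tool", "payload": {
  "commands": "0 0 0 -0.8 -0.3 16 0;0 0 0 0 0 12 0;0 0 0 0 0 4 0;0 0 0 0 0 3 0;0 0 0 0 0 1.5 0"
}}

```text
time_s: 23.08
eef_pos: [0.5307, -0.3117, 0.2003]
eef_rot: [0.0, 0.248, 0.969, -0.0]
wrist_force: [-3.2, 2.7, 7.1]
opening: 0.2
grasp_force: 61.5
```

>>> {"api": "servo_tool", "payload": {
  "commands": "0 0 0 0 0 0 0;0 0 0 0 0 0 0"
}}

```text
time_s: 23.32
eef_pos: [0.5306, -0.3119, 0.1989]
eef_rot: [0.0, 0.248, 0.969, -0.001]
wrist_force: [-1.1, -1.4, -1.7]
opening: 0.201
grasp_force: 60.3
```

```bash
python3 -c "
from h import *
st()"
```

```text
23.32 [ 0.5306 -0.3119  0.1989] keyyaw -0.502 F [-1.1 -1.4 -1.7] T [-0.438  0.358  0.026] 0.201
```

>>> {"api": "servo_tool", "payload": {
  "commands": "0 0 0 0 0 2 0;0 0 0 0 0 1.5 0;0 0 0 0 0 0 0"
}}

```text
time_s: 23.7
eef_pos: [0.5305, -0.3118, 0.1951]
eef_rot: [-0.0, 0.248, 0.969, -0.0]
wrist_force: [-2.2, -3.6, -3.1]
opening: 0.201
grasp_force: 60.1
```

```bash
python3 -c "
from h import *
st()"
```

```text
23.7 [ 0.5305 -0.3118  0.1951] keyyaw -0.502 F [-2.2 -3.6 -3.1] T [-0.879  0.473  0.04 ] 0.201
```

>>> {"api": "servo_tool", "payload": {
  "commands": "0 0 0 -0.5 -0.9 2 0;0 0 0 0 0 2 0;0 0 0 0 0 1.2 0;0 0 0 0 0 0 0;0 0 0.08 0 0 0 0"
}}

```text
time_s: 24.32
eef_pos: [0.5302, -0.3124, 0.1897]
eef_rot: [-0.001, 0.287, 0.958, -0.0]
wrist_force: [-2.6, -1.2, -3.0]
opening: 0.202
grasp_force: 60.2
```

```bash
python3 -c "
from h import *
st()"
```

```text
24.32 [ 0.5302 -0.3124  0.1897] keyyaw -0.583 F [-2.6 -1.2 -3. ] T [-0.566  0.623  0.22 ] 0.202
```

>>> {"api": "servo_tool", "payload": {
  "commands": "0 0 0.06 0 0 0 0"
}}

```text
time_s: 24.45
eef_pos: [0.5301, -0.3124, 0.1896]
eef_rot: [-0.001, 0.316, 0.949, -0.0]
wrist_force: [-2.3, -2.7, -3.1]
opening: 0.206
grasp_force: 60.1
```

```bash
python3 -c "
from h import *
st()"
```

```text
24.45 [ 0.5301 -0.3124  0.1896] keyyaw -0.643 F [-2.3 -2.7 -3.1] T [-0.636  0.69   0.256] 0.206
```

>>> {"api": "servo_tool", "payload": {
  "commands": "0 0 0.06 0 0 0 0"
}}

```text
time_s: 24.58
eef_pos: [0.5301, -0.3124, 0.1896]
eef_rot: [-0.001, 0.344, 0.939, -0.0]
wrist_force: [-2.9, -2.6, -3.3]
opening: 0.202
grasp_force: 60.0
```

```bash
python3 -c "
from h import *
st()"
```

```text
24.57 [ 0.5301 -0.3124  0.1896] keyyaw -0.703 F [-2.9 -2.6 -3.3] T [-0.717  0.764  0.304] 0.202
```

>>> {"api": "servo_tool", "payload": {
  "commands": "0 0 0.06 0 0 0 0"
}}

```text
time_s: 24.7
eef_pos: [0.53, -0.3124, 0.1895]
eef_rot: [-0.001, 0.372, 0.928, -0.0]
wrist_force: [-1.9, -2.7, -3.9]
opening: 0.202
grasp_force: 60.0
```

```bash
python3 -c "
from h import *
st()"
```

```text
24.7 [ 0.53   -0.3124  0.1895] keyyaw -0.763 F [-1.9 -2.7 -3.9] T [-0.638  0.779  0.29 ] 0.202
```

>>> {"api": "servo_tool", "payload": {
  "commands": "0 0 0.15 0 0 0 0;0 0 0.15 0 0 0 0;0 0 0.15 0 0 0 0;0 0 0.06 0 0 0 0;0 0 0 0 0 0 0"
}}

```text
time_s: 25.32
eef_pos: [0.5295, -0.3124, 0.1889]
eef_rot: [-0.001, 0.594, 0.804, -0.001]
wrist_force: [-3.6, -3.6, -5.5]
opening: 0.2
grasp_force: 59.7
```

>>> {"api": "servo_tool", "payload": {
  "commands": "0 0 0 0 0 0 0;0 0 0 0 0 0 0"
}}

```text
time_s: 25.58
eef_pos: [0.5295, -0.3124, 0.1889]
eef_rot: [-0.001, 0.594, 0.805, -0.001]
wrist_force: [-3.8, -2.6, -5.9]
opening: 0.201
grasp_force: 59.7
```

```bash
python3 -c "
from h import *
st()"
```

```text
25.57 [ 0.5295 -0.3124  0.1889] keyyaw -1.272 F [-3.8 -2.6 -5.9] T [-0.815  0.982  0.243] 0.201
```

>>> {"api": "servo_tool", "payload": {
  "commands": "0 0 0.13 0 0 0 0;0 0 0.13 0 0 0 0;0 0 0.13 0 0 0.5 0;0 0 0.13 0 0 0.5 0;0 0 0 0 0 0 0"
}}

```text
time_s: 26.2
eef_pos: [0.5292, -0.3122, 0.1883]
eef_rot: [-0.001, 0.781, 0.624, -0.001]
wrist_force: [-6.5, -4.0, -3.5]
opening: 0.2
grasp_force: 60.2
```

```bash
python3 -c "
from h import *
st()"
```

```text
26.2 [ 0.5292 -0.3122  0.1883] keyyaw -1.793 F [-6.5 -4.  -3.5] T [-0.603  1.424  0.138] 0.2
```

>>> {"api": "servo_tool", "payload": {
  "commands": "0 0 0.08 0 0 0 0"
}}

```text
time_s: 26.32
eef_pos: [0.5291, -0.3122, 0.1882]
eef_rot: [-0.002, 0.806, 0.593, -0.001]
wrist_force: [-6.1, -2.2, -2.6]
opening: 0.203
grasp_force: 60.1
```

```bash
python3 -c "
from h import *
st()"
```

```text
26.32 [ 0.5291 -0.3122  0.1882] keyyaw -1.873 F [-6.1 -2.2 -2.6] T [-0.519  1.4    0.279] 0.203
```

>>> {"api": "servo_tool", "payload": {
  "commands": "0 0 0.08 0 0 0 0"
}}

```text
time_s: 26.45
eef_pos: [0.5291, -0.3121, 0.1881]
eef_rot: [-0.002, 0.829, 0.56, -0.001]
wrist_force: [-5.9, -2.9, -3.8]
opening: 0.199
grasp_force: 60.1
```

```bash
python3 -c "
from h import *
st()"
```

```text
26.45 [ 0.5291 -0.3121  0.1881] keyyaw -1.954 F [-5.9 -2.9 -3.8] T [-0.508  1.439  0.261] 0.199
```

>>> {"api": "servo_tool", "payload": {
  "commands": "0 0 0.06 0 0 0 0"
}}

```text
time_s: 26.58
eef_pos: [0.5291, -0.3121, 0.1881]
eef_rot: [-0.002, 0.845, 0.535, -0.001]
wrist_force: [-6.2, -2.1, -3.9]
opening: 0.204
grasp_force: 60.1
```

```bash
python3 -c "
from h import *
st()"
```

```text
26.57 [ 0.5291 -0.3121  0.1881] keyyaw -2.014 F [-6.2 -2.1 -3.9] T [-0.481  1.427  0.265] 0.204
```

>>> {"api": "servo_tool", "payload": {
  "commands": "0 0 0.06 0 0 0 0"
}}

```text
time_s: 26.7
eef_pos: [0.529, -0.312, 0.188]
eef_rot: [-0.002, 0.861, 0.509, -0.001]
wrist_force: [-5.8, -2.3, -4.0]
opening: 0.2
grasp_force: 60.0
```

```bash
python3 -c "
from h import *
st()"
```

```text
26.7 [ 0.529 -0.312  0.188] keyyaw -2.073 F [-5.8 -2.3 -4. ] T [-0.51   1.404  0.318] 0.2
```

>>> {"api": "servo_tool", "payload": {
  "commands": "0 0 0.05 0 0 0 0"
}}

```text
time_s: 26.82
eef_pos: [0.529, -0.312, 0.188]
eef_rot: [-0.002, 0.873, 0.488, -0.001]
wrist_force: [-5.6, -2.4, -3.6]
opening: 0.2
grasp_force: 60.1
```

```bash
python3 -c "
from h import *
st()"
```

```text
26.82 [ 0.529 -0.312  0.188] keyyaw -2.123 F [-5.6 -2.4 -3.6] T [-0.411  1.528  0.378] 0.2
```

>>> {"api": "servo_tool", "payload": {
  "commands": "0 0 0.05 0 0 0 0"
}}

```text
time_s: 26.95
eef_pos: [0.5291, -0.3119, 0.1879]
eef_rot: [-0.002, 0.885, 0.466, -0.001]
wrist_force: [-5.6, -1.7, -3.6]
opening: 0.205
grasp_force: 60.7
```

```bash
python3 -c "
from h import *
st()"
```

```text
26.95 [ 0.5291 -0.3119  0.1879] keyyaw -2.172 F [-5.6 -1.7 -3.6] T [-0.369  1.293  0.794] 0.205
```

>>> {"api": "servo_tool", "payload": {
  "commands": "0 0 0.05 0 0 0 0"
}}

```text
time_s: 27.08
eef_pos: [0.5292, -0.3118, 0.1879]
eef_rot: [-0.002, 0.896, 0.444, -0.001]
wrist_force: [-5.0, -1.1, -4.3]
opening: 0.199
grasp_force: 62.3
```

```bash
python3 -c "
from h import *
st()"
```

```text
27.07 [ 0.5292 -0.3118  0.1879] keyyaw -2.221 F [-5.  -1.1 -4.3] T [-0.374  1.144  1.19 ] 0.199
```

>>> {"api": "servo_tool", "payload": {
  "commands": "0 0 -0.18 0 0 0 0;0 0 -0.02 0 0 0 0;0 0 0 0 0 -8 0;0 0 0 0 0 -20 0;0 0 0 0 0 -20 0"
}}

```text
time_s: 27.7
eef_pos: [0.532, -0.3125, 0.24]
eef_rot: [0.001, 0.847, 0.531, 0.001]
wrist_force: [-0.7, 0.4, -3.9]
opening: 0.202
grasp_force: 60.0
```

>>> {"api": "servo_tool", "payload": {
  "commands": "0 0 0.165 0 0 0 0;0 0 0.165 0 0 0 0;0 0 0.16 0 0 0 0;0 0 0 -5 -20 0 0;0 0 0 -10 -40 0 0"
}}

```text
time_s: 28.32
eef_pos: [0.4844, -0.2733, 0.2396]
eef_rot: [0.002, 0.951, 0.309, 0.002]
wrist_force: [-0.3, 0.6, -3.5]
opening: 0.204
grasp_force: 60.2
```

>>> {"api": "servo_tool", "payload": {
  "commands": "0 0 0 -10 -40 0 0;0 0 0 -7 -28 0 0;0 0 0 -3.3 -15 0 0;0 0 0 0 0 0 0;0 0 0 0 0 0 0"
}}

```text
time_s: 28.95
eef_pos: [0.4189, -0.2185, 0.238]
eef_rot: [0.001, 0.951, 0.31, 0.001]
wrist_force: [-0.2, -0.0, -3.2]
opening: 0.198
grasp_force: 60.2
```

```bash
python3 -c "
from h import *
st();to(.4162,-.2172)"
```

```text
28.95 [ 0.4189 -0.2185  0.238 ] keyyaw -2.512 F [-0.2 -0.  -3.2] T [-0.068 -0.021 -0.   ] 0.198
dx,dy mm [-1.4 -2.6 -0. ]
```

>>> {"api": "servo_tool", "payload": {
  "commands": "0 0 0 -1.4 -2.6 16 0;0 0 0 0 0 14 0;0 0 0 0 0 5 0;0 0 0 0 0 3 0;0 0 0 0 0 0 0"
}}

```text
time_s: 29.58
eef_pos: [0.4153, -0.2164, 0.1989]
eef_rot: [-0.0, 0.951, 0.31, 0.0]
wrist_force: [-0.4, 0.4, -4.0]
opening: 0.2
grasp_force: 60.2
```

>>> {"api": "servo_tool", "payload": {
  "commands": "0 0 0 0 0 2 0;0 0 0 0 0 2 0;0 0 0 0 0 0 0"
}}

```text
time_s: 29.95
eef_pos: [0.4151, -0.2163, 0.1949]
eef_rot: [-0.0, 0.951, 0.31, -0.0]
wrist_force: [0.1, -0.0, -4.3]
opening: 0.202
grasp_force: 60.2
```

```bash
python3 -c "
from h import *
st()"
```

```text
29.95 [ 0.4151 -0.2163  0.1949] keyyaw -2.512 F [ 0.1 -0.  -4.3] T [-0.034  0.003  0.069] 0.202
```

>>> {"api": "servo_tool", "payload": {
  "commands": "0 0 0 0 0 2.5 0;0 0 0 0 0 2.5 0;0 0 0 0 0 1.5 0;0 0 0.13 0 0 0 0;0 0 0.13 0 0 0 0"
}}

```text
time_s: 30.58
eef_pos: [0.415, -0.2166, 0.1884]
eef_rot: [0.0, 0.983, 0.182, -0.0]
wrist_force: [-0.9, -0.8, -4.8]
opening: 0.196
grasp_force: 60.1
```

```bash
python3 -c "
from h import *
st()"
```

```text
30.57 [ 0.415  -0.2166  0.1884] keyyaw -2.775 F [-0.9 -0.8 -4.8] T [-0.224  0.115  0.295] 0.196
```

>>> {"api": "servo_tool", "payload": {
  "commands": "0 0 0.13 0 0 0 0;0 0 0.13 0 0 0 0;0 0 0.13 0 0 0.5 0;0 0 0.05 0 0 0 0"
}}

```text
time_s: 31.08
eef_pos: [0.4151, -0.2163, 0.1879]
eef_rot: [-0.0, 0.999, -0.036, -0.0]
wrist_force: [-0.7, -0.3, -3.6]
opening: 0.201
grasp_force: 60.3
```

```bash
python3 -c "
from h import *
st()"
```

```text
31.07 [ 0.4151 -0.2163  0.1879] keyyaw 3.069 F [-0.7 -0.3 -3.6] T [ 0.033 -0.028  0.248] 0.201
```

>>> {"api": "servo_tool", "payload": {
  "commands": "0 0 0.06 0 0 0 0"
}}

```text
time_s: 31.2
eef_pos: [0.4151, -0.2162, 0.1878]
eef_rot: [-0.0, 0.998, -0.066, -0.0]
wrist_force: [0.9, 0.4, -5.0]
opening: 0.199
grasp_force: 60.2
```

```bash
python3 -c "
from h import *
st()"
```

```text
31.2 [ 0.4151 -0.2162  0.1878] keyyaw 3.01 F [ 0.9  0.4 -5. ] T [ 0.046 -0.008  0.218] 0.199
```

>>> {"api": "servo_tool", "payload": {
  "commands": "0 0 0.06 0 0 0 0"
}}

```text
time_s: 31.32
eef_pos: [0.415, -0.2161, 0.1877]
eef_rot: [-0.0, 0.995, -0.096, -0.0]
wrist_force: [0.2, 0.7, -5.7]
opening: 0.202
grasp_force: 60.1
```

```bash
python3 -c "
from h import *
st()"
```

```text
31.32 [ 0.415  -0.2161  0.1877] keyyaw 2.95 F [ 0.2  0.7 -5.7] T [ 0.094 -0.027  0.216] 0.202
```

Yaw is now -3.33, and home is expected by about -3.5.

>>> {"api": "servo_tool", "payload": {
  "commands": "0 0 0.06 0 0 0 0"
}}

```text
time_s: 31.45
eef_pos: [0.4151, -0.2161, 0.1877]
eef_rot: [-0.0, 0.992, -0.125, -0.0]
wrist_force: [1.3, 0.9, -6.0]
opening: 0.203
grasp_force: 60.1
```

```bash
python3 -c "
from h import *
st()"
```

```text
31.45 [ 0.4151 -0.2161  0.1877] keyyaw 2.89 F [ 1.3  0.9 -6. ] T [ 0.05  -0.076  0.393] 0.203
```

>>> {"api": "servo_tool", "payload": {
  "commands": "0 0 0.06 0 0 0 0"
}}

```text
time_s: 31.58
eef_pos: [0.4151, -0.2161, 0.1877]
eef_rot: [-0.0, 0.988, -0.155, -0.0]
wrist_force: [0.3, 0.5, -6.0]
opening: 0.203
grasp_force: 60.9
```

```bash
python3 -c "
from h import *
st()"
```

```text
31.57 [ 0.4151 -0.2161  0.1877] keyyaw 2.831 F [ 0.3  0.5 -6. ] T [ 0.059 -0.188  0.861] 0.203
```

>>> {"api": "servo_tool", "payload": {
  "commands": "0 0 0.06 0 0 0 0"
}}

```text
time_s: 31.7
eef_pos: [0.4152, -0.2161, 0.1877]
eef_rot: [-0.0, 0.983, -0.184, -0.0]
wrist_force: [1.4, 0.3, -6.2]
opening: 0.203
grasp_force: 64.1
```

```bash
python3 -c "
from h import *
st()"
```

```text
31.7 [ 0.4152 -0.2161  0.1877] keyyaw 2.772 F [ 1.4  0.3 -6.2] T [ 0.007 -0.209  1.413] 0.203
```

>>> {"api": "servo_tool", "payload": {
  "commands": "0 0 -0.18 0 0 0 0;0 0 -0.06 0 0 0 0;0 0 0 0 0 -8 0;0 0 0 0 0 -20 0;0 0 0 0 0 -20 0"
}}

```text
time_s: 32.33
eef_pos: [0.4152, -0.2164, 0.2371]
eef_rot: [0.0, 0.998, -0.066, 0.0]
wrist_force: [1.4, -1.0, -4.0]
opening: 0.2
grasp_force: 60.0
```

>>> {"api": "servo_tool", "payload": {
  "commands": "0 0 -0.18 0 0 0 0;0 0 -0.18 0 0 0 0;0 0 -0.18 0 0 0 0;0 0 -0.18 0 0 0 0;0 0 -0.18 0 0 0 0"
}}

```text
time_s: 32.95
eef_pos: [0.4153, -0.2165, 0.2367]
eef_rot: [0.0, 0.926, 0.377, 0.0]
wrist_force: [0.1, 0.1, -4.2]
opening: 0.203
grasp_force: 60.1
```

>>> {"api": "servo_tool", "payload": {
  "commands": "0 0 -0.04 10 9 0 0;0 0 0 24 21 0 0;0 0 0 24 21 0 0;0 0 0 14 12 0 0;0 0 0 6.8 6 0 0"
}}

```text
time_s: 33.58
eef_pos: [0.521, -0.2071, 0.236]
eef_rot: [-0.0, 0.919, 0.393, 0.0]
wrist_force: [0.5, -0.2, -3.8]
opening: 0.202
grasp_force: 60.1
```

>>> {"api": "servo_tool", "payload": {
  "commands": "0 0 0 0 0 0 0;0 0 0 0 0 0 0"
}}

```text
time_s: 33.83
eef_pos: [0.5191, -0.2074, 0.236]
eef_rot: [-0.0, 0.919, 0.394, -0.0]
wrist_force: [-0.7, -0.8, -4.6]
opening: 0.202
grasp_force: 60.1
```

```bash
python3 -c "
from h import *
st();to(.5195,-.2065)"
```

```text
33.83 [ 0.5191 -0.2074  0.236 ] keyyaw -2.333 F [-0.7 -0.8 -4.6] T [ 0.038  0.018 -0.003] 0.202
dx,dy mm [ 0.9 -0.3 -0. ]
```

>>> {"api": "servo_tool", "payload": {
  "commands": "0 0 0 0.9 -0.3 16 0;0 0 0 0 0 14 0;0 0 0 0 0 4 0;0 0 0 0 0 3 0;0 0 0 0 0 0 0"
}}

```text
time_s: 34.45
eef_pos: [0.5196, -0.2065, 0.1999]
eef_rot: [-0.0, 0.919, 0.394, -0.0]
wrist_force: [-4.5, 2.2, 1.6]
opening: 0.203
grasp_force: 61.0
```

>>> {"api": "servo_tool", "payload": {
  "commands": "0 0 0 0 0 2 0;0 0 0 0 0 2 0;0 0 0 0 0 0 0"
}}

```text
time_s: 34.83
eef_pos: [0.52, -0.2073, 0.195]
eef_rot: [0.001, 0.919, 0.394, -0.0]
wrist_force: [-1.7, -2.2, -1.9]
opening: 0.197
grasp_force: 60.4
```

```bash
python3 -c "
from h import *
st()"
```

```text
34.83 [ 0.52   -0.2073  0.195 ] keyyaw -2.332 F [-1.7 -2.2 -1.9] T [-0.788  0.452  0.085] 0.197
```

>>> {"api": "servo_tool", "payload": {
  "commands": "0 0 0 0 0 2.5 0;0 0 0 0 0 2.5 0;0 0 0 0 0 1.5 0;0 0 0.12 0 0 0 0;0 0 0.12 0 0 0 0"
}}

```text
time_s: 35.45
eef_pos: [0.5195, -0.2071, 0.1881]
eef_rot: [0.0, 0.96, 0.279, -0.001]
wrist_force: [-3.4, -4.8, -4.2]
opening: 0.203
grasp_force: 60.4
```

```bash
python3 -c "
from h import *
st()"
```

```text
35.45 [ 0.5195 -0.2071  0.1881] keyyaw -2.575 F [-3.4 -4.8 -4.2] T [-1.165  0.88   0.25 ] 0.203
```

>>> {"api": "servo_tool", "payload": {
  "commands": "0 0 0.12 0 0 0 0;0 0 0.12 0 0 0 0;0 0 0.08 0 0 0.5 0"
}}

```text
time_s: 35.83
eef_pos: [0.5195, -0.2069, 0.1876]
eef_rot: [0.0, 0.992, 0.123, -0.001]
wrist_force: [-4.4, -4.5, -1.9]
opening: 0.199
grasp_force: 60.8
```

```bash
python3 -c "
from h import *
st()"
```

```text
35.83 [ 0.5195 -0.2069  0.1876] keyyaw -2.894 F [-4.4 -4.5 -1.9] T [-1.051  0.899  0.3  ] 0.199
```

>>> {"api": "servo_tool", "payload": {
  "commands": "0 0 0.07 0 0 0 0"
}}

```text
time_s: 35.95
eef_pos: [0.5195, -0.2068, 0.1876]
eef_rot: [0.0, 0.996, 0.089, -0.001]
wrist_force: [-2.9, -4.1, -2.5]
opening: 0.205
grasp_force: 60.5
```

```bash
python3 -c "
from h import *
st()"
```

```text
35.95 [ 0.5195 -0.2068  0.1876] keyyaw -2.964 F [-2.9 -4.1 -2.5] T [-1.045  0.879  0.277] 0.205
```

>>> {"api": "servo_tool", "payload": {
  "commands": "0 0 0.07 0 0 0 0"
}}

```text
time_s: 36.08
eef_pos: [0.5195, -0.2068, 0.1876]
eef_rot: [0.0, 0.999, 0.054, -0.001]
wrist_force: [-3.1, -4.3, -3.4]
opening: 0.201
grasp_force: 60.5
```

```bash
python3 -c "
from h import *
st()"
```

```text
36.08 [ 0.5195 -0.2068  0.1876] keyyaw -3.034 F [-3.1 -4.3 -3.4] T [-1.053  0.851  0.251] 0.201
```

>>> {"api": "servo_tool", "payload": {
  "commands": "0 0 0.07 0 0 0 0"
}}

```text
time_s: 36.2
eef_pos: [0.5195, -0.2067, 0.1875]
eef_rot: [0.0, 1.0, 0.019, -0.001]
wrist_force: [-2.8, -4.1, -3.8]
opening: 0.203
grasp_force: 61.7
```

```bash
python3 -c "
from h import *
st()"
```

```text
36.2 [ 0.5195 -0.2067  0.1875] keyyaw -3.103 F [-2.8 -4.1 -3.8] T [-0.956  0.782  0.917] 0.203
```

>>> {"api": "servo_tool", "payload": {
  "commands": "0 0 0.03 0 0 0 0;0 0 -0.18 0 0 0 0;0 0 -0.03 0 0 -8 0;0 0 0 0 0 -20 0;0 0 0 0 0 -20 0"
}}

```text
time_s: 36.83
eef_pos: [0.5206, -0.2055, 0.2369]
eef_rot: [-0.001, 0.994, 0.108, 0.001]
wrist_force: [0.6, -0.4, -4.3]
opening: 0.203
grasp_force: 60.1
```

>>> {"api": "servo_tool", "payload": {
  "commands": "0 0 0.15 0 0 0 0;0 0 0.15 0 0 0 0;0 0 0.14 0 0 0 0;0 0 0 -8 16 0 0;0 0 0 -18 36 0 0"
}}

```text
time_s: 37.45
eef_pos: [0.4835, -0.2512, 0.2364]
eef_rot: [-0.0, 0.994, -0.108, 0.001]
wrist_force: [-0.5, -1.4, -5.3]
opening: 0.201
grasp_force: 60.2
```

>>> {"api": "servo_tool", "payload": {
  "commands": "0 0 0 -18 36 0 0;0 0 0 -14 28 0 0;0 0 0 -8.8 15.6 0 0;0 0 0 0 0 0 0;0 0 0 0 0 0 0"
}}

```text
time_s: 38.08
eef_pos: [0.4265, -0.3198, 0.2362]
eef_rot: [-0.0, 0.994, -0.11, 0.0]
wrist_force: [-0.5, -0.5, -3.7]
opening: 0.201
grasp_force: 60.2
```

```bash
python3 -c "
from h import *
st();to(.4258,-.3207)"
```

```text
38.08 [ 0.4265 -0.3198  0.2362] keyyaw 2.922 F [-0.5 -0.5 -3.7] T [ 0.056 -0.035  0.01 ] 0.201
dx,dy mm [-0.4  1.  -0. ]
```

>>> {"api": "servo_tool", "payload": {
  "commands": "0 0 0 -0.4 1 16 0;0 0 0 0 0 14 0;0 0 0 0 0 4 0;0 0 0 0 0 3 0;0 0 0 0 0 0 0"
}}

```text
time_s: 38.7
eef_pos: [0.4251, -0.3209, 0.1987]
eef_rot: [-0.0, 0.994, -0.11, -0.001]
wrist_force: [-2.2, 0.7, -4.8]
opening: 0.202
grasp_force: 60.0
```

>>> {"api": "servo_tool", "payload": {
  "commands": "0 0 0 0 0 2 0;0 0 0 0 0 2 0;0 0 0 0 0 0 0"
}}

```text
time_s: 39.08
eef_pos: [0.4253, -0.3211, 0.1951]
eef_rot: [-0.0, 0.994, -0.11, -0.0]
wrist_force: [-1.9, 2.3, -1.8]
opening: 0.2
grasp_force: 60.6
```

```bash
python3 -c "
from h import *
st()"
```

```text
39.08 [ 0.4253 -0.3211  0.1951] keyyaw 2.921 F [-1.9  2.3 -1.8] T [0.754 0.687 0.068] 0.2
```

>>> {"api": "servo_tool", "payload": {
  "commands": "0 0 0 0 0 2.5 0;0 0 0 0 0 2.5 0;0 0 0 0 0 1.5 0;0 0 0.13 0 0 0 0;0 0 0.13 0 0 0 0"
}}

```text
time_s: 39.7
eef_pos: [0.4251, -0.3205, 0.1881]
eef_rot: [-0.001, 0.971, -0.24, -0.001]
wrist_force: [-3.6, 5.1, -0.8]
opening: 0.198
grasp_force: 60.6
```

```bash
python3 -c "
from h import *
st()"
```

```text
39.7 [ 0.4251 -0.3205  0.1881] keyyaw 2.658 F [-3.6  5.1 -0.8] T [1.302 0.812 0.243] 0.198
```

>>> {"api": "servo_tool", "payload": {
  "commands": "0 0 0.13 0 0 0 0;0 0 0.13 0 0 0 0;0 0 0.13 0 0 0.5 0"
}}

```text
time_s: 40.08
eef_pos: [0.4254, -0.3204, 0.1875]
eef_rot: [-0.001, 0.906, -0.423, -0.001]
wrist_force: [-2.4, 5.4, 0.3]
opening: 0.203
grasp_force: 60.8
```

```bash
python3 -c "
from h import *
st()"
```

```text
40.08 [ 0.4254 -0.3204  0.1875] keyyaw 2.268 F [-2.4  5.4  0.3] T [1.365 0.633 0.274] 0.203
```

>>> {"api": "servo_tool", "payload": {
  "commands": "0 0 0.07 0 0 0 0"
}}

```text
time_s: 40.2
eef_pos: [0.4254, -0.3203, 0.1875]
eef_rot: [-0.001, 0.891, -0.454, -0.001]
wrist_force: [-2.5, 5.8, -1.7]
opening: 0.203
grasp_force: 60.5
```

```bash
python3 -c "
from h import *
st()"
```

```text
40.2 [ 0.4254 -0.3203  0.1875] keyyaw 2.199 F [-2.5  5.8 -1.7] T [1.392 0.57  0.33 ] 0.203
```

>>> {"api": "servo_tool", "payload": {
  "commands": "0 0 0.07 0 0 0 0"
}}

```text
time_s: 40.33
eef_pos: [0.4254, -0.3203, 0.1874]
eef_rot: [-0.001, 0.875, -0.485, -0.001]
wrist_force: [-1.9, 6.3, -1.2]
opening: 0.204
grasp_force: 60.5
```

```bash
python3 -c "
from h import *
st()"
```

```text
40.33 [ 0.4254 -0.3203  0.1874] keyyaw 2.13 F [-1.9  6.3 -1.2] T [1.406 0.469 0.294] 0.204
```

>>> {"api": "servo_tool", "payload": {
  "commands": "0 0 0.07 0 0 0 0"
}}

```text
time_s: 40.45
eef_pos: [0.4254, -0.3203, 0.1874]
eef_rot: [-0.001, 0.857, -0.515, -0.001]
wrist_force: [-0.9, 5.0, -2.0]
opening: 0.199
grasp_force: 60.4
```

```bash
python3 -c "
from h import *
st()"
```

```text
40.45 [ 0.4254 -0.3203  0.1874] keyyaw 2.06 F [-0.9  5.  -2. ] T [1.303 0.434 0.238] 0.199
```

>>> {"api": "servo_tool", "payload": {
  "commands": "0 0 0.06 0 0 0 0"
}}

```text
time_s: 40.58
eef_pos: [0.4255, -0.3203, 0.1874]
eef_rot: [-0.001, 0.841, -0.54, -0.001]
wrist_force: [-1.6, 4.6, -2.9]
opening: 0.202
grasp_force: 60.6
```

```bash
python3 -c "
from h import *
st()"
```

```text
40.58 [ 0.4255 -0.3203  0.1874] keyyaw 2.0 F [-1.6  4.6 -2.9] T [1.277 0.358 0.584] 0.202
```

>>> {"api": "servo_tool", "payload": {
  "commands": "0 0 0.06 0 0 0 0"
}}

```text
time_s: 40.7
eef_pos: [0.4255, -0.3205, 0.1874]
eef_rot: [-0.001, 0.825, -0.565, -0.001]
wrist_force: [-1.0, 3.9, -3.5]
opening: 0.2
grasp_force: 61.9
```

```bash
python3 -c "
from h import *
st()"
```

```text
40.7 [ 0.4255 -0.3205  0.1874] keyyaw 1.941 F [-1.   3.9 -3.5] T [1.104 0.266 1.02 ] 0.2
```

>>> {"api": "servo_tool", "payload": {
  "commands": "0 0 0.05 0 0 0 0"
}}

```text
time_s: 40.83
eef_pos: [0.4256, -0.3206, 0.1874]
eef_rot: [-0.0, 0.811, -0.585, -0.0]
wrist_force: [-1.3, 3.8, -3.1]
opening: 0.202
grasp_force: 64.7
```

```bash
python3 -c "
from h import *
st()"
```

```text
40.83 [ 0.4256 -0.3206  0.1874] keyyaw 1.892 F [-1.3  3.8 -3.1] T [1.    0.307 1.47 ] 0.202
```

>>> {"api": "servo_tool", "payload": {
  "commands": "0 0 -0.18 0 0 0 0;0 0 -0.02 0 0 0 0;0 0 0 0 0 -8 0;0 0 0 0 0 -25 0;0 0 0 0 0 -25 0"
}}

```text
time_s: 41.45
eef_pos: [0.4258, -0.3226, 0.2478]
eef_rot: [0.001, 0.865, -0.503, 0.001]
wrist_force: [0.2, -0.0, -4.5]
opening: 0.201
grasp_force: 60.2
```

>>> {"api": "servo_tool", "payload": {
  "commands": "0 0 -0.18 0 0 0 0;0 0 -0.18 0 0 0 0;0 0 -0.18 0 0 0 0;0 0 -0.18 0 0 0 0;0 0 -0.18 0 0 0 0"
}}

```text
time_s: 42.08
eef_pos: [0.4259, -0.3228, 0.2474]
eef_rot: [0.002, 0.997, -0.074, 0.001]
wrist_force: [-0.7, -0.1, -3.0]
opening: 0.204
grasp_force: 60.2
```

>>> {"api": "servo_tool", "payload": {
  "commands": "0 0 -0.18 0 0 0 0;0 0 -0.05 1 -15 0 0;0 0 0 2.5 -32 0 0;0 0 0 3.5 -45 0 0;0 0 0 4 -50 0 0"
}}

```text
time_s: 42.7
eef_pos: [0.4259, -0.1777, 0.2467]
eef_rot: [0.001, 0.999, 0.037, 0.001]
wrist_force: [0.1, 0.2, -3.6]
opening: 0.203
grasp_force: 60.2
```

>>> {"api": "servo_tool", "payload": {
  "commands": "0 0 0 4 -50 0 0;0 0 0 4 -50 0 0;0 0 0 4 -50 0 0;0 0 0 3.5 -45 0 0;0 0 0 2.5 -34 0 0"
}}

```text
time_s: 43.32
eef_pos: [0.4253, 0.053, 0.2469]
eef_rot: [0.0, 0.999, 0.039, 0.001]
wrist_force: [0.3, 0.5, -3.1]
opening: 0.203
grasp_force: 60.2
```

>>> {"api": "servo_tool", "payload": {
  "commands": "0 0 0 1.5 -20 0 0;0 0 0 0.7 -10 0 0;0 0 0 0 0 0 0;0 0 0 0 0 0 0"
}}

```text
time_s: 43.82
eef_pos: [0.4254, 0.0803, 0.2462]
eef_rot: [0.0, 0.999, 0.039, 0.0]
wrist_force: [-0.2, -0.1, -2.9]
opening: 0.199
grasp_force: 60.2
```

Run:
```python
from h import *
st();to(.4240,.0818)
t=camera("top");s=camera("scene")
u,v=map(int,px("scene",[.42,.08,.1]))
a=cv2.resize(s[v-30:v+30,u-30:u+30],(400,400),interpolation=cv2.INTER_CUBIC)
b=cv2.resize(t[160:220,122:182],(400,400),interpolation=cv2.INTER_CUBIC)
cv2.imwrite("pics/place.png",np.hstack([b,a]));print(u,v)
```

```text
43.83 [0.4254 0.0803 0.2462] keyyaw -3.063 F [-0.2 -0.1 -2.9] T [ 0.004  0.016 -0.001] 0.199
dx,dy mm [-1.3 -1.6 -0. ]
213 145
```

View pics/place.png

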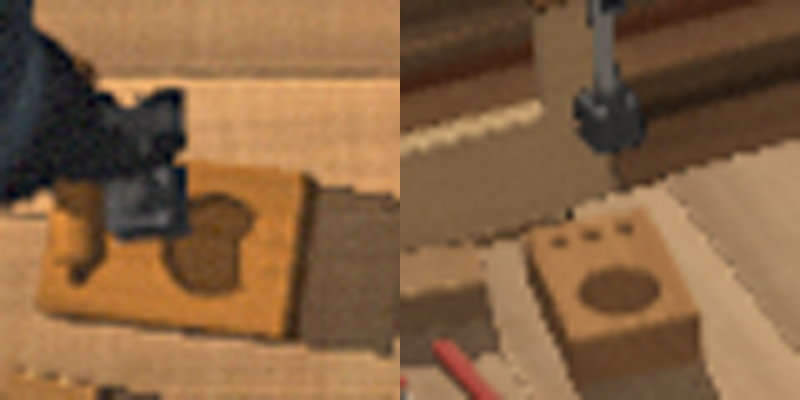

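The hole is clear at right crop (620,291), with the key hanging upright above it at (610,120). I convert the hole pixel to a position.

Run:
```python
from h import *
print(ray("scene",183+220/6.667-.4,115+291/6.667-.4,.038), ray("top",122+208/6.667-.4,160+244/6.667-.4,.038))
print(px("scene",[.4254,.0803,.155]),px("scene",[.4254,.0803,.2]),"seen lip u",183+210/6.667-.4,"shaft u",183+204/6.667-.4)
```

```text
[0.4228 0.0735 0.038 ] [0.4244 0.0847 0.038 ]
(np.float64(213.7852519525711), np.float64(133.9972947268115)) (np.float64(213.06481012893767), np.float64(124.51390054999298)) seen lip u 214.09842507874606 shaft u 213.19847007649616
```

>>> {"api": "servo_tool", "payload": {
  "commands": "0 0 0 -1.3 -1.6 20 0;0 0 0 0 0 35 0;0 0 0 0 0 30 0;0 0 0 0 0 17 0;0 0 0 0 0 5 0"
}}

```text
time_s: 44.55
eef_pos: [0.4232, 0.0819, 0.138]
eef_rot: [-0.0, 0.999, 0.039, -0.001]
wrist_force: [-0.0, 0.5, -4.0]
opening: 0.205
grasp_force: 60.1
```

>>> {"api": "servo_tool", "payload": {
  "commands": "0 0 0 0 0 4 0;0 0 0 0 0 4 0;0 0 0 0 0 4 0;0 0 0 0 0 0 0"
}}

```text
time_s: 45.05
eef_pos: [0.4238, 0.0824, 0.127]
eef_rot: [-0.0, 0.999, 0.04, -0.0]
wrist_force: [0.2, 0.0, -4.7]
opening: 0.203
grasp_force: 60.1
```

```bash
python3 -c "
from h import *
st()"
```

```text
45.05 [0.4238 0.0824 0.127 ] keyyaw -3.062 F [ 0.2  0.  -4.7] T [0.05  0.008 0.013] 0.203
```

>>> {"api": "servo_tool", "payload": {
  "commands": "0 0 0 0 0 4 0;0 0 0 0 0 4 0;0 0 0 0 0 4 0;0 0 0 0 0 3 0;0 0 0 0 0 0 0"
}}

```text
time_s: 45.68
eef_pos: [0.4236, 0.0824, 0.1118]
eef_rot: [-0.0, 0.999, 0.04, -0.0]
wrist_force: [-0.7, -0.2, -3.2]
opening: 0.201
grasp_force: 60.2
```

>>> {"api": "servo_tool", "payload": {
  "commands": "0 0 0 0 0 2.5 0;0 0 0 0 0 2 0;0 0 0 0 0 2 0;0 0 0 0 0 0 0"
}}

```text
time_s: 46.18
eef_pos: [0.4239, 0.0824, 0.1056]
eef_rot: [0.0, 0.999, 0.04, -0.0]
wrist_force: [-0.4, 0.4, -3.6]
opening: 0.203
grasp_force: 60.4
```

```bash
python3 -c "
from h import *
st()"
```

```text
46.17 [0.4239 0.0824 0.1056] keyyaw -3.062 F [-0.4  0.4 -3.6] T [0.075 0.041 0.014] 0.203
```

>>> {"api": "servo_tool", "payload": {
  "commands": "0 0 0 0 0 1 0;0 0 0 0 0 1 0;0 0 0 0 0 0 0"
}}

```text
time_s: 46.55
eef_pos: [0.4248, 0.0823, 0.1052]
eef_rot: [0.0, 0.999, 0.04, 0.001]
wrist_force: [-3.6, -0.6, 11.2]
opening: 0.2
grasp_force: 62.7
```

>>> {"api": "servo_tool", "payload": {
  "commands": "0 0 0 0 0 1 0;0 0 0 0 0 0 0"
}}

```text
time_s: 46.8
eef_pos: [0.4254, 0.0824, 0.1051]
eef_rot: [0.0, 0.999, 0.04, 0.001]
wrist_force: [-5.1, -0.1, 20.2]
opening: 0.201
grasp_force: 63.8
```

>>> {"api": "servo_tool", "payload": {
  "commands": "0 0 0 0 0 -2.5 0;0 0 0 0 0 0 0;0 0 0 0 0 0 0.3;0 0 0 0 0 0 0.4;0 0 0 0 0 0 0.6"
}}

```text
time_s: 47.42
eef_pos: [0.4239, 0.0824, 0.105]
eef_rot: [-0.0, 0.999, 0.04, -0.0]
wrist_force: [-0.4, 0.4, 1.0]
opening: 0.59
grasp_force: 0.0
```

>>> {"api": "servo_tool", "payload": {
  "commands": "0 0 0 0 0 0 0.9;0 0 0 0 0 0 1;0 0 0 0 0 0 1;0 0 0 0 0 -15 1;0 0 0 0 0 -30 1"
}}

```text
time_s: 48.05
eef_pos: [0.423, 0.0825, 0.1504]
eef_rot: [-0.0, 0.999, 0.04, -0.001]
wrist_force: [0.1, 0.3, 0.0]
opening: 1.003
grasp_force: 0.0
```

>>> {"api": "servo_tool", "payload": {
  "commands": "0 0 0 0 0 -40 1;0 0 0 0 0 -40 1;0 0 0 0 0 -20 1;0 0 0 0 0 0 1;0 0 0 0 0 0 1"
}}

```text
time_s: 48.68
eef_pos: [0.4233, 0.0825, 0.2495]
eef_rot: [-0.0, 0.999, 0.04, -0.0]
wrist_force: [-0.0, -0.5, 0.3]
opening: 1.004
grasp_force: 0.0
```

Run:
```python
from h import *
st()
# compare key's surroundings with the very first pictures
for n in("top","scene"):
    a=camera(n);b=cv2.resize(cv2.imread(f"pics/{n}0.png"),(512,384),interpolation=cv2.INTER_AREA)
    for nm,X in(("shaft",[.4228,.0811,.08]),("socket",[.4228,.0811,.04]),("grip",[.4228,.0811,.13])):
        u,v=np.round(px(n,X)).astype(int); d=np.abs(a[v-5:v+6,u-7:u+8].astype(int)-b[v-5:v+6,u-7:u+8]).sum(2)
        print(n,nm,d.mean().round(1))
s=camera("scene");g=s.max(2)
u,v=np.round(px("scene",[.4235,.0822,.08])).astype(int)
for r in range(v-12,v+10,2):print(r,g[r,u-12:u+13])
```

```text
48.67 [0.4233 0.0825 0.2495] keyyaw -3.062 F [-0.  -0.5  0.3] T [-0.01  -0.034  0.015] 1.004
top shaft 19.3
top socket 20.7
top grip 22.7
scene shaft 12.6
scene socket 11.3
scene grip 12.7
137 [124 126 125 123 123 123 123 122 123 124 123 122  93 122 144 142 143 141
 130 119 111 102  65  86  89]
139 [127 126 124 122 123 125 110 158 152 143 153 141 126 118 109 100  96  95
  93  92  92  90  65  89  91]
141 [124 127 109 126 151 139 125 118 110 100  95  95  94  93  90  92  90  92
  90  64  93 140 143 145 161]
143 [124 125  64  91  92  95  94  91  91  90  93  93  89  96  90 103 169 176
 177 183 185 155 164 158 158]
145 [121 121 109  92  92  91  91 124 126 169 175 121 109 103 135 181 186 187
 192 193 193 193 184 141 156]
147 [123 129 112 111 123 124  60 165 181 184 182 139 102  99 110 164 165 169
 182 192 194 194 193 198 156]
149 [115 152 157 161 161 168 172 170 151 144 147 129 103 101  92 102 164 164
 168 177 191 194 194 192 193]
151 [132 161 172 148 110 110 159 173 163 158 160 148 105 103  95 165 165 164
 163 169 176 189 192 194 192]
153 [ 95 157 167 174 175 178 177 177 174 173 175 169 105 100  98 147 166 164
 162 163 166 175 188 191 193]
155 [ 88  93 163 171 175 175 175 177 175 152 149 134 102 100  96 103 116 134
 147 163 163 166 174 186 188]
157 [ 98  77  99 167 172 175 177 170 117  77  94  68  55  64  60  51  73  93
  87 106 158 162 168 173 184]
```

```bash
python3 -c "
from bench import *
print(hand_in())"
```

```text
the job is handed in; nothing more can be done
None
```

I tightened all four screws crosswise in two passes, each turned until the torque rose sharply at its stop, stood the key back upright in the large hole, and handed the job in at about 49 s; no verdict came back, and I inferred the half-way angles of the first pass from key yaw and torque.

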